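# Slide the check plate under the detector bridge

## Task

Push the flat check plate along the bench with the fingertips, without lifting or tipping it, and slide it under the low blue detector bridge until it sits squarely in the middle of the passage, midway between the legs, with just its two yellow ends sticking out equally on either side. Do not ram the bridge with the plate or the robot, leave everything else on the bench where it is, and finish clear of the plate.

Things in the scene. Friction and masses are not known exactly. Their poses are not given: they have to be found in the camera images.
- plate: Loose check plate to be pushed: flat white plastic slab, 92 mm (its x) by 130 mm (its y) by 16 mm thick, about 0.25 kg, with a yellow band 35 mm long at each of its two 92 mm ends (the white middle part is 60 mm long) and three steel dots across its middle. Origin at the centre of its underside, z up. It lies flat on the bench to the left or to the right of the bridge, not lined up with it. Both ends are alike.
- bridge: Fixed low detector bridge: a blue bar on two aluminium legs, standing on the bench. Origin at bench level at the middle of the passage. The passage under the bar runs along the bridge's own y axis; it is 120 mm wide (between the legs, which stand at plus and minus x), 21 mm high and 60 mm deep along y (30 mm each side of the origin), open at both mouths, floored by the bench. Over all the bridge measures 172 mm along x (the widest parts are the leg caps) and 58 mm high.
- jar: Bystander, to be left alone: small closed jar with a red cap, 64 mm across, 85 mm tall. Origin at the centre of its underside.
- cake1: Bystander, to be left alone: round puffed rice cake, 54 mm across, 21 mm tall. Origin at the centre of its underside.
- cake2: Bystander, to be left alone: round puffed rice cake, 54 mm across, 21 mm tall. Origin at the centre of its underside.
- carton: Bystander, to be left alone: small brown carton with a red band, 60 x 90 mm, 50 mm tall. Origin at the centre of its underside.
- tape: Bystander, to be left alone: roll of yellow tape lying flat, 90 mm across, 24 mm tall. Origin at the centre of its underside.
- spray: Bystander, to be left alone: white bottle with a blue cap, 60 mm across, 170 mm tall. Origin at the centre of its underside.
Not all that is in view belongs to the job. Leave any black, purple or red look-alike of the plate alone.

How it is judged:
By the outcome, as a careful person would: the job done as asked, in the order asked, and still so for the second after the job is handed in, with the robot touching nothing.
It also fails if it takes over 69 s, if anything falls off the work surface, if the arm or the gripper's body presses on something with over 40 N, if the wrist force passes 120 N, or if a joint passes its speed limit or range.

## Robot

A 6-joint arm with a two-finger parallel gripper is mounted at the origin on the work surface. World frame = base frame: x ahead of the robot, y to its left, z up, the work surface at z = 0. Lengths are in m, angles in rad, forces in N, time in s.
With the tool pointing down it reaches from about 0.35 to 0.875 m from the base axis. Payload 4.2 kg.
Tool frame: the origin (TCP) lies at the very end of the fingers, on their centre line; the grasp point (between the pads) lies 19 mm behind it (bot.grip_depth is the distance from the TCP to the grasp point, in m); z points along the fingers, y is the direction in which the jaws open and shut (so a half turn about z gives the same grasp; the last joint's range is limited). The gripper opens to 87 mm and grips with 3 to 60 N. Pads are 19 mm wide; open, the fingers measure 117 mm over their backs; the gripper's body (75 mm by 190 mm) begins 51 mm behind the grasp point.
Start: joints at [-0.883, 0.385, 0.008, 0, -1.194, -0.259], TCP at [0.26, -0.568, 0.185] pointing down, gripper open.
Joint ranges: [-3.14, 3.14], [-1.21, 2.06], [-1.07, 1.41], [-3.16, 2.05], [-2.99, -0.16], [-3.1, 3.1]. Speed limits (rad/s): [2.79, 2.79, 3.14, 3.14, 3.14, 3.14].

## Interface

Orientations are given as a unit quaternion [x, y, z, w].
In Python, from workcell import bot gives the robot as it stands.
- The arm moves only by the tool drive_tool, never from a script. Its arguments are lists of equal length, an entry for each row: "rotation": the turn, a rotation vector about the tool's x, y, z normalised to -1 to 1, where 1 is pi rad, a list of three; "delta_pos": the shift along the tool's x, y, z normalised to -1 to 1, where 1 is 200 mm, a list of three; "gripper": the opening, from -1 (shut) to 1 (fully open). A call has 1 to 12 rows; each row is the pose to reach, as a shift and turn from the pose commanded when the call began, along the tool's axes at that moment, turning the shorter way round; what a row does not reach only later rows make up. A row lasts 1/12 s, in which the tool goes at most 41.7 mm and 7.16 degrees, less where a joint would pass 70% of its speed; a pose out of reach is approached as far as the arm can. A call with a number of a shift or a turn outside -1 to 1 is refused whole. A call with a gripper value outside its range is refused whole. The fingers move at their own pace and stop on an object; "squeeze" is the grip in N (left out, the last holds). Time passes only in rows, so rows that repeat a pose let the fingers close. It gives the time, the measured TCP pose, the force and the opening at its end, in the units of the state.
- bot.sense(): the state, without advancing time (a new reading comes with each control period).
- bot.camera(name): name is "scene" or "top"; returns the picture (420x560x3 uint8, red, green, blue); there is no depth.
- bot.calibration(name): a dict with "intrinsics" (3x3 intrinsics, pixels), "R" (3x3) and "t" (3): a world point X has camera coordinates R X + t. Camera axes: x right, y down, z forward; pixel columns grow to the right and rows downward; lengths in m; the calibration is good to about 2 mm. A picture is of the moment at which its call begins. calibration takes no time and is no camera call.
- bot.job_done(): hands the job in, once; it reports no verdict.
The state is a dict: "clock": time; "joint_positions": joint angles; "dq": joint speeds; "joint_torque": joint torques, N m; "tcp_pos": TCP position; "tcp_rot": TCP orientation; "wrist_force": force on the tool from outside, world axes, zero at the start; "moment": the same for the moment, N m; "grip_width": opening from 0.0 (shut) to 1.0 (fully open).
Only numpy, scipy, OpenCV 4.12 (cv2) and the standard library are available. Lean on these libraries where they do the work, as an engineer would, in place of code of your own. Each camera call takes 0.05 s, during which the arm holds its last target.

## Working session

There is one attempt and no reset: what is moved stays moved. The work goes in short steps, Python scripts to look and compute and a tool call to move; the robot and the scene stay as the last step left them, time stands still between calls to the robot, and variables do not carry over. Pictures are saved under pics/ and viewed, and the job is handed in when it is done.

Besides the shell and the picture viewer there is one more tool, called after "Call:" by a JSON object that holds its "op" and its "data". drive_tool: Moves the arm, as the interface text tells. Its arguments: {"type":"object","properties":{"rotation":{"type":"array","items":{"type":"array","items":{"type":"number","minimum":-1,"maximum":1}}},"delta_pos":{"type":"array","items":{"type":"array","items":{"type":"number","minimum":-1,"maximum":1}}},"gripper":{"type":"array","items":{"type":"number"}},"squeeze":{"type":"number"}},"required":["rotation","delta_pos","gripper"]}

```bash
ls; mkdir -p pics; python3 - <<'E'
from workcell import bot
import cv2
for n in("scene","top"):
    im=bot.camera(n); cv2.imwrite(f"pics/{n}0.png",im[:,:,::-1]); c=bot.calibration(n); print(n,c)
print(bot.sense())
E
```

```text
pics
scene {'intrinsics': array([[397.2178853 ,   0.        , 274.94377372],
       [  0.        , 397.2178853 , 209.19542546],
       [  0.        ,   0.        ,   1.        ]]), 'R': array([[ 0.85200476,  0.52352299,  0.00340208],
       [ 0.34862311, -0.56249292, -0.74970904],
       [-0.39057627,  0.63994171, -0.66175886]]), 't': array([-0.49778139, -0.08930993,  1.12442512])}
top {'intrinsics': array([[505.73242087,   0.        , 285.49067036],
       [  0.        , 505.73242087, 206.28259628],
       [  0.        ,   0.        ,   1.        ]]), 'R': array([[ 0.02860858, -0.99957452,  0.00568588],
       [-0.99401758, -0.02904843, -0.10528649],
       [ 0.10540686, -0.00263977, -0.99442568]]), 't': array([0.0570576 , 0.54550758, 1.45038384])}
{'clock': 0.1, 'joint_positions': array([-8.83412932e-01,  3.85473148e-01,  6.78636863e-03, -4.48132571e-04,
       -1.19400758e+00, -2.58582480e-01]), 'dq': array([ 4.19113008e-04,  3.75410681e-05,  3.63146759e-03,  3.37673942e-03,
       -1.02069275e-03,  7.13726080e-04]), 'joint_torque': array([-7.03397200e-04, -3.91688490e+01,  1.87935179e+01,  4.23192322e+00,
        1.34807764e-02, -8.59063971e-05]), 'tcp_pos': array([ 0.2596178 , -0.56786089,  0.18358039]), 'tcp_rot': array([-2.12680802e-01,  9.77121247e-01,  9.39702564e-04, -2.46913519e-04]), 'wrist_force': array([-0.03835386,  0.71077142, -0.1541006 ]), 'moment': array([-0.04314482, -0.04948273,  0.02744267]), 'grip_width': 0.9967155962076683}
```

View pics/top0.png

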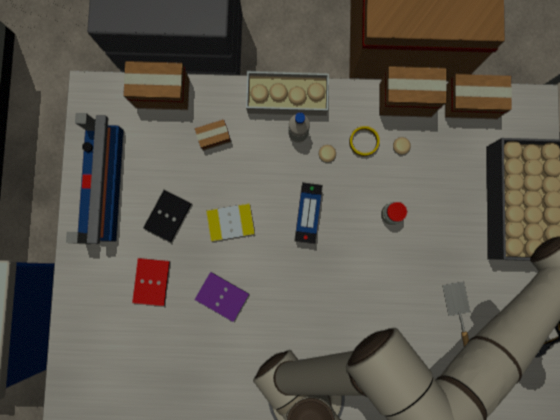

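View pics/scene0.png

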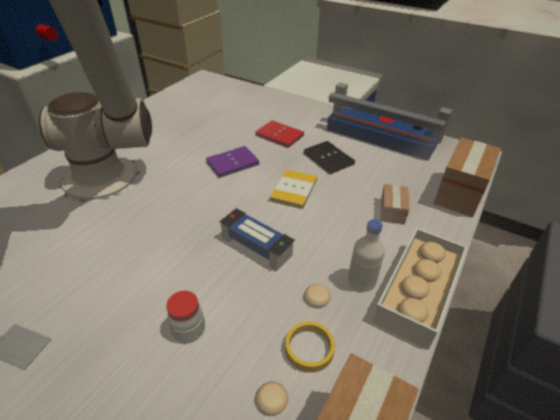

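The top view shows the bridge at (309,213). Plate candidates are white/yellow (231,222), black (168,216), purple (222,297) and red (152,282). I choose the white/yellow one by the description, and check it in a close crop with measurements.

```bash
cat > h.py <<'E'
import numpy as np, cv2
from workcell import bot
def ray(n,px,z):
    c=bot.calibration(n); K,R,t=c["intrinsics"],c["R"],np.array(c["t"])
    px=np.atleast_2d(np.array(px,float))
    d=(np.linalg.inv(K)@np.c_[px,np.ones(len(px))].T).T@R
    o=-R.T@t
    s=(z-o[2])/d[:,2]
    return o+d*s[:,None]
def proj(n,X):
    c=bot.calibration(n); p=(np.atleast_2d(X)@c["R"].T+c["t"])@c["intrinsics"].T
    return p[:,:2]/p[:,2:]
def plate(n,im,roi,z=0.016):
    # yellow blobs -> centroids
    x0,y0,x1,y1=roi
    hsv=cv2.cvtColor(im,cv2.COLOR_RGB2HSV)
    m=cv2.inRange(hsv,(20,120,80),(35,255,255)); k=np.zeros_like(m);k[y0:y1,x0:x1]=m[y0:y1,x0:x1]
    N,l,st,ce=cv2.connectedComponentsWithStats(k)
    out=[]
    for i in range(1,N):
        if st[i,4]>40: 
            c=cv2.findContours((l==i).astype('uint8'),cv2.RETR_EXTERNAL,cv2.CHAIN_APPROX_NONE)[0][0]
            out.append((st[i,4],ce[i],cv2.boxPoints(cv2.minAreaRect(c))))
    return out
E
python3 - <<'E'
from h import *
im=cv2.imread("pics/top0.png")
cv2.imwrite("pics/crop0.png",cv2.resize(im[170:260,195:335],None,fx=5.5,fy=5.5,interpolation=cv2.INTER_CUBIC))
im2=cv2.imread("pics/scene0.png")
cv2.imwrite("pics/crop0s.png",cv2.resize(im2[160:270,210:330],None,fx=5.4,fy=5.4,interpolation=cv2.INTER_CUBIC))
for n,i,roi in(("top",im,(195,190,270,260)),("scene",im2,(262,160,325,212))):
    P=[ ]
    for a,c,b in plate(n,i[:,:,::-1].copy(),roi):
        print(n,a,c,ray(n,c,.016).round(4),ray(n,b,.016)[:,:2].round(4).tolist())
E
```

```text
top 357 [246.12044818 219.40616246] [[0.5028 0.1874 0.016 ]] [[0.5444, 0.2127], [0.5507, 0.1794], [0.4612, 0.1621], [0.455, 0.1951]]
top 354 [213.7740113  224.70903955] [[0.4844 0.2817 0.016 ]] [[0.5268, 0.307], [0.5328, 0.2743], [0.4424, 0.2566], [0.4365, 0.2891]]
scene 228 [299.67105263 175.75      ] [[0.488  0.2882 0.016 ]] [[0.4471, 0.2642], [0.4343, 0.2943], [0.5281, 0.3123], [0.5388, 0.2826]]
scene 372 [288.01344086 197.62634409] [[0.5083 0.1886 0.016 ]] [[0.4718, 0.1569], [0.453, 0.2002], [0.5466, 0.2186], [0.5619, 0.1757]]
```

View pics/crop0.png

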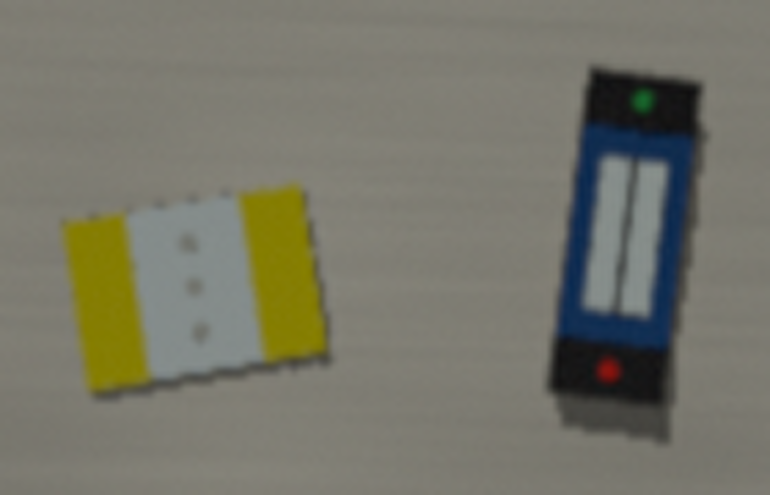

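View pics/crop0s.png

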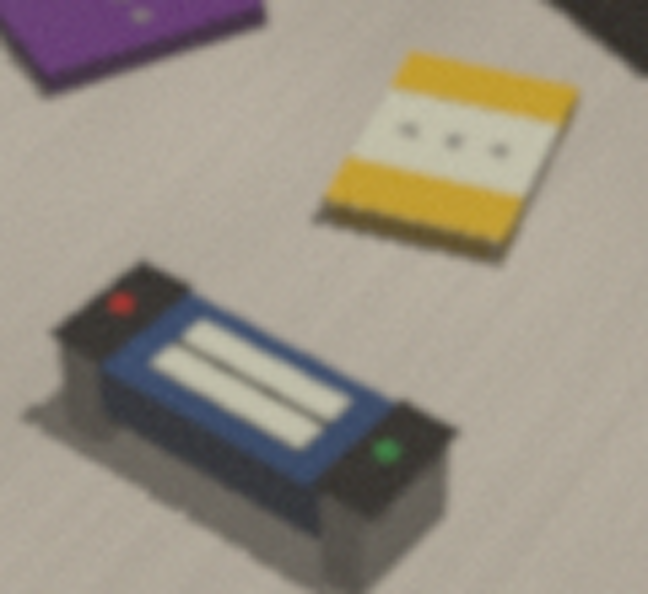

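```bash
python3 - <<'E'
from h import *
im=cv2.imread("pics/top0.png"); s=cv2.imread("pics/scene0.png")
q={"top":np.array([(592,68),(700,84),(668,402),(548,390)])/5.5+(195,170)-.5+.5/5.5,
 "scene":np.array([(143,262),(457,432),(368,520),(52,332)])/5.4+(210,160)-.5+.5/5.4}
for n in q:
    p=ray(n,q[n],.058); print(n,p[:,:2].round(4).tolist(),"c",p.mean(0).round(4),[round(float(np.linalg.norm(p[i]-p[(i+1)%4])),4) for i in range(4)])
    v=(p[0]-p[3]+p[1]-p[2]) if n=="top" else (p[1]-p[0]+p[2]-p[3])
    print(" ang of x axis", np.degrees(np.arctan2(v[1],v[0])))
for n,I,roi in(("top",im,(285,170,330,255)),("scene",s,(212,200,300,270))):
    x0,y0,x1,y1=roi; h=cv2.cvtColor(I,cv2.COLOR_BGR2HSV)
    for nm,ms in(("red",cv2.inRange(h,(0,110,90),(8,255,255))|cv2.inRange(h,(172,110,90),(180,255,255))),("green",cv2.inRange(h,(45,90,60),(80,255,255))),("blue",cv2.inRange(h,(100,120,95),(125,255,255)))):
        k=np.zeros_like(ms);k[y0:y1,x0:x1]=ms[y0:y1,x0:x1]
        N,l,st,ce=cv2.connectedComponentsWithStats(k)
        if N>1:
            i=1+st[1:,4].argmax(); r=cv2.minAreaRect(np.argwhere(l==i)[:,::-1].astype(np.float32)); b=ray(n,cv2.boxPoints(r),.058)
            print(n,nm,st[i,4],ce[i].round(2),ray(n,ce[i],.058).round(4)[0],b.mean(0).round(4))
    # white strips on top
for n,P in(("top",[(246.12,219.41),(213.77,224.71)]),("scene",[(299.67,175.75),(288.01,197.63)])):
    p=ray(n,P,.016);v=p[1]-p[0];print(n,p.mean(0).round(4),np.linalg.norm(v),np.degrees(np.arctan2(v[1],v[0])))
E
```

```text
top [[0.6124, 0.0267], [0.6056, -0.0301], [0.4389, -0.017], [0.4434, 0.0452]] c [0.5251 0.0062 0.058 ] [0.0572, 0.1671, 0.0624, 0.17]
 ang of x axis -5.376431272288489
scene [[0.4477, 0.046], [0.6159, 0.0282], [0.6099, -0.0311], [0.4413, -0.0108]] c [0.5287 0.0081 0.058 ] [0.1691, 0.0595, 0.1698, 0.0571]
 ang of x axis -6.458250353104091
top red 9 [305. 237.] [0.4542 0.0148 0.058 ] [0.4542 0.0148 0.058 ]
top green 11 [311.36 187.91] [ 0.5958 -0.      0.058 ] [ 5.956e-01 -4.000e-04  5.800e-02]
scene red 18 [232.   215.67] [0.4553 0.0194 0.058 ] [0.4549 0.0199 0.058 ]
scene green 13 [281.23 243.23] [0.5975 0.004  0.058 ] [0.5975 0.0039 0.058 ]
top [0.4936 0.2345 0.016 ] 0.09609128494957127 101.0111480379628
scene [0.4982 0.2384 0.016 ] 0.10165228896650369 -78.49345278291764
```

The plate sits about 55 mm off the passage axis (bridge x −55, y +225 mm) and is turned about +17°. The plan has two pushes:
1. Two-finger push on its long −x side, jaws parallel to the passage, to square and centre it.
2. Two-finger push on its far end to drive it in.

```bash
cat >> h.py <<'E'
from scipy.spatial.transform import Rotation as Ro
BC=np.array([.527,.007]); BA=np.radians(-6.05)
def b2w(x,y):
    c,s=np.cos(BA),np.sin(BA); return BC+np.array([c*x-s*y,s*x+c*y])
def w2b(p):
    c,s=np.cos(BA),np.sin(BA); d=np.array(p)[:2]-BC; return np.array([c*d[0]+s*d[1],-s*d[0]+c*d[1]])
def status():
    s=bot.sense(); R=Ro.from_quat(s["tcp_rot"]).as_matrix(); yaw=np.degrees(np.arctan2(R[1,1],R[0,1]))
    print("t",round(s["clock"],2),"tcp",s["tcp_pos"].round(4),"b",w2b(s["tcp_pos"]).round(4),"yaw",yaw.round(2),"tilt",R[:,2].round(3),"F",s["wrist_force"].round(1),"g",round(s["grip_width"]*87,1)); return s,R,yaw
def plan(p,yaw):
    s,R,y=status(); d=R.T@(np.array(p)-s["tcp_pos"])/.2
    Rt=np.array([[np.sin(np.radians(yaw)),np.cos(np.radians(yaw)),0],[-np.cos(np.radians(yaw)),np.sin(np.radians(yaw)),0],[0,0,-1]])
    print("-> delta",d.round(4),"rot",(Ro.from_matrix(R.T@Rt).as_rotvec()/np.pi).round(4))
E
python3 - <<'E'
from h import *
plan((.33,-.38,.185),84)
print(b2w(-.14,.22), b2w(0,.3))
E
```

```text
t 0.1 tcp [ 0.2596 -0.5679  0.1836] b [-0.2053 -0.5998] yaw 114.56 tilt [-0.001  0.002 -1.   ] F [-0.   0.7 -0.2] g 86.7Traceback (most recent call last):
  File "<stdin>", line 2, in <module>
  File "h.py", line 37, in plan
    print("-> delta",d.round(4),"rot",(Ro.from_matrix(R.T@Rt).as_rotvec()/np.pi).round(4))
                                       ~~~~~~~~~~~~~~^^^^^^^^
  File "scipy/spatial/transform/_rotation.pyx", line 1143, in scipy.spatial.transform._rotation.Rotation.from_matrix
ValueError: Non-positive determinant (left-handed or null coordinate frame) in rotation matrix 0: [[-8.61105911e-01 -5.08425612e-01 -8.28155005e-05]
 [-5.08424517e-01  8.61104373e-01 -1.94143421e-03]
 [-1.05838767e-03  1.62967505e-03  9.99998112e-01]].
```

```bash
sed -i 's/\[\[np.sin(np.radians(yaw)),np.cos/[[-np.sin(np.radians(yaw)),np.cos/; s/\[-np.cos(np.radians(yaw)),np.sin/[np.cos(np.radians(yaw)),np.sin/' h.py
python3 - <<'E'
from h import *
plan((.33,-.41,.185),84)
E
```

```text
t 0.1 tcp [ 0.2596 -0.5679  0.1836] b [-0.2053 -0.5998] yaw 114.56 tilt [-0.001  0.002 -1.   ] F [-0.   0.7 -0.2] g 86.7
-> delta [-0.6481  0.5716 -0.006 ] rot [ 0.0006 -0.0002  0.1698]
```

Gripper to 70 mm: value 0.61.

Call:
{"op": "drive_tool", "data": {"rotation": [[0,0,0.04],[0,0,0.08],[0,0,0.12],[0,0,0.16],[0,0,0.17],[0,0,0.17]], "delta_pos": [[-0.13,0.11,0],[-0.26,0.23,0],[-0.39,0.34,0],[-0.52,0.46,0],[-0.65,0.57,0],[-0.65,0.57,0]], "gripper": [0.61,0.61,0.61,0.61,0.61,0.61]}}

```text
clock: 0.6
tcp_pos: [0.3319, -0.4063, 0.1845]
tcp_rot: [0.051, 0.999, 0.001, 0.0]
wrist_force: [-1.6, -0.4, 0.5]
grip_width: 0.807
```

```bash
python3 - <<'E'
from h import *
plan((.40,-.22,.185),84)
E
```

```text
t 0.6 tcp [ 0.3319 -0.4063  0.1845] b [-0.1504 -0.4315] yaw 84.15 tilt [ 0.     0.002 -1.   ] F [-1.6 -0.4  0.5] g 70.2
-> delta [-2.438e-01  9.612e-01 -9.000e-04] rot [ 0.0006 -0.      0.0008]
```

Call:
{"op": "drive_tool", "data": {"rotation": [[0,0,0],[0,0,0],[0,0,0],[0,0,0],[0,0,0],[0,0,0]], "delta_pos": [[-0.02,0.16,0],[-0.04,0.34,0],[-0.06,0.52,0],[-0.08,0.7,0],[-0.1,0.86,0],[-0.1,1.0,0]], "gripper": [0.61,0.61,0.61,0.61,0.61,0.61]}}

```text
clock: 1.1
tcp_pos: [0.3718, -0.2122, 0.1844]
tcp_rot: [0.052, 0.999, 0.0, 0.0]
wrist_force: [0.4, -0.2, 0.9]
grip_width: 0.807
```

Call:
{"op": "drive_tool", "data": {"rotation": [[0,0,0],[0,0,0],[0,0,0],[0,0,0],[0,0,0],[0,0,0]], "delta_pos": [[0,0.16,0],[0,0.34,0],[0,0.52,0],[0,0.7,0],[0,0.86,0],[0,1.0,0]], "gripper": [0.61,0.61,0.61,0.61,0.61,0.61]}}

```text
clock: 1.6
tcp_pos: [0.3923, -0.0132, 0.1846]
tcp_rot: [0.052, 0.999, 0.0, 0.0]
wrist_force: [0.3, 0.1, 0.5]
grip_width: 0.806
```

Call:
{"op": "drive_tool", "data": {"rotation": [[0,0,0],[0,0,0],[0,0,0],[0,0,0],[0,0,0],[0,0,0],[0,0,0]], "delta_pos": [[0,0.16,0],[0,0.34,0],[0,0.52,0],[0,0.7,0],[0,0.86,0],[0,1.0,0],[0,1.0,0]], "gripper": [0.61,0.61,0.61,0.61,0.61,0.61,0.61]}}

```text
clock: 2.18
tcp_pos: [0.4146, 0.1879, 0.1842]
tcp_rot: [0.051, 0.999, 0.0, 0.0]
wrist_force: [0.2, 0.8, -0.5]
grip_width: 0.809
```

```bash
python3 - <<'E'
from h import *
w=b2w(-.14,.22)
plan((w[0],w[1],.06),83.95)
E
```

```text
t 2.18 tcp [0.4146 0.1879 0.1842] b [-0.1309  0.168 ] yaw 84.21 tilt [ 0.001  0.001 -1.   ] F [ 0.2  0.8 -0.5] g 70.4
-> delta [0.045  0.2597 0.6212] rot [0.0002 0.0002 0.0014]
```

Move over and down to about z = 0.05, then look to compare the tip position with the plate edge.

Call:
{"op": "drive_tool", "data": {"rotation": [[0,0,0],[0,0,0],[0,0,0.001],[0,0,0.001],[0,0,0.001],[0,0,0.001],[0,0,0.001],[0,0,0.001]], "delta_pos": [[0.03,0.13,0],[0.05,0.26,0],[0.05,0.26,0.16],[0.05,0.26,0.32],[0.05,0.26,0.48],[0.05,0.26,0.6],[0.05,0.26,0.67],[0.05,0.26,0.67]], "gripper": [0.61,0.61,0.61,0.61,0.61,0.61,0.61,0.61]}}

```text
clock: 2.85
tcp_pos: [0.407, 0.2341, 0.0472]
tcp_rot: [0.055, 0.998, -0.003, -0.003]
wrist_force: [0.0, -0.4, 0.0]
grip_width: 0.81
```

```bash
python3 - <<'E'
from h import *
s,R,y=status()
for n in("top","scene"):
    im=bot.camera(n)[:,:,::-1].copy(); cv2.imwrite(f"pics/{n}1.png",im)
    p=proj(n,s["tcp_pos"])[0]; print(n,p)
    if n=="scene": cv2.imwrite("pics/s1c.png",cv2.resize(im[110:260,200:350],None,fx=4,fy=4,interpolation=cv2.INTER_CUBIC))
E
```

```text
t 2.85 tcp [0.407  0.2341 0.0472] b [-0.1432  0.2132] yaw 83.74 tilt [-0.006 -0.006 -1.   ] F [ 0.  -0.4  0. ] g 70.5
top [227.7711624  251.45522732]
scene [264.5801511  167.24396731]
```

View pics/top1.png

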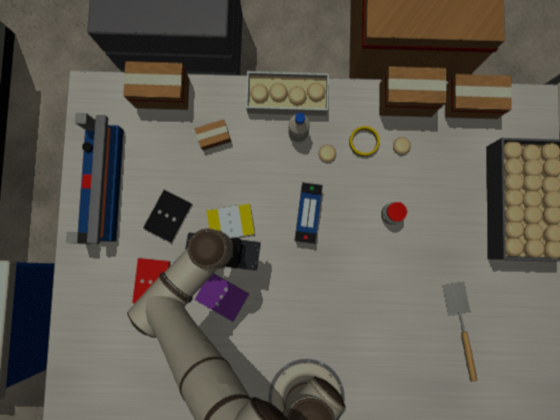

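View pics/s1c.png

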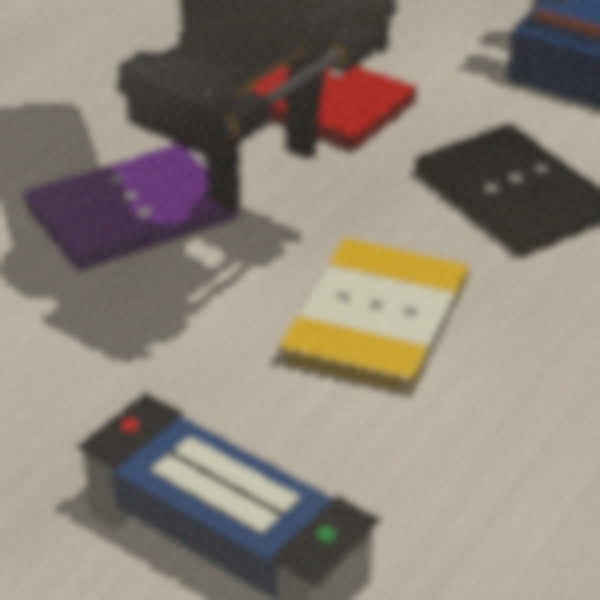

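```bash
python3 - <<'E'
from h import *
s,R,y=status()
im=cv2.imread("pics/scene1.png"); im=cv2.resize(im[110:220,220:340],None,fx=5,fy=5,interpolation=cv2.INTER_CUBIC)
im=cv2.convertScaleAbs(im,alpha=1.8,beta=20)
for sy in(-1,1):
  for dx in(-.0095,.0095):
    for dy in (.0355,.05):
      p=proj("scene",s["tcp_pos"]+R@np.array([dx,sy*dy,0]))[0]
      cv2.circle(im,tuple(int(v) for v in ((p-(220,110)+.5)*5)),3,(0,255,0),-1)
cv2.imwrite("pics/s1d.png",im)
E
```

```text
t 2.95 tcp [0.4093 0.2363 0.0505] b [-0.1412  0.2156] yaw 83.79 tilt [-0.    -0.001 -1.   ] F [ 1.2 -0.2  1. ] g 69.9
```

View pics/s1d.png

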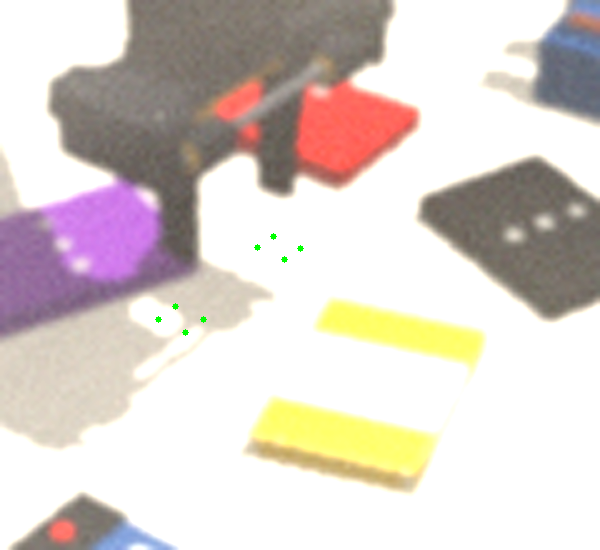

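The projected TCP lies about 12 px below the visible finger ends, which is about 25 mm. I'll descend in parts and look again.

Call:
{"op": "drive_tool", "data": {"rotation": [[0,0,0],[0,0,0],[0,0,0],[0,0,0]], "delta_pos": [[0,0,0.05],[0,0,0.1],[0,0,0.13],[0,0,0.13]], "gripper": [0.61,0.61,0.61,0.61]}}

```text
clock: 3.28
tcp_pos: [0.4092, 0.2366, 0.0247]
tcp_rot: [0.054, 0.999, 0.0, -0.0]
wrist_force: [0.8, -0.9, -0.5]
grip_width: 0.805
```

```bash
cat > ov.py <<'E'
from h import *
import sys
k=sys.argv[1]
s,R,y=status()
for n,(x0,y0,x1,y1) in(("top",(180,160,320,270)),("scene",(210,100,350,260))):
    raw=bot.camera(n); cv2.imwrite(f"pics/{n}{k}.png",raw[:,:,::-1])
    f=4
    im=cv2.resize(raw[y0:y1,x0:x1,::-1],None,fx=f,fy=f,interpolation=cv2.INTER_CUBIC); im=cv2.convertScaleAbs(im,alpha=1.4,beta=15)
    g=s["grip_width"]*.087/2
    for sy in(-1,1):
      for dx in(-.0095,.0095):
        for dy in (g,g+.015):
          p=proj(n,s["tcp_pos"]+R@np.array([dx,sy*dy,0]))[0]
          cv2.circle(im,tuple(int(v) for v in ((p-(x0,y0)+.5)*f)),2,(0,255,0),-1)
    cv2.imwrite(f"pics/ov_{n}{k}.png",im)
E
python3 ov.py 2
```

```text
t 3.28 tcp [0.4092 0.2366 0.0247] b [-0.1413  0.2159] yaw 83.78 tilt [-0.  0. -1.] F [ 0.8 -0.9 -0.5] g 70.0
```

View pics/ov_scene2.png

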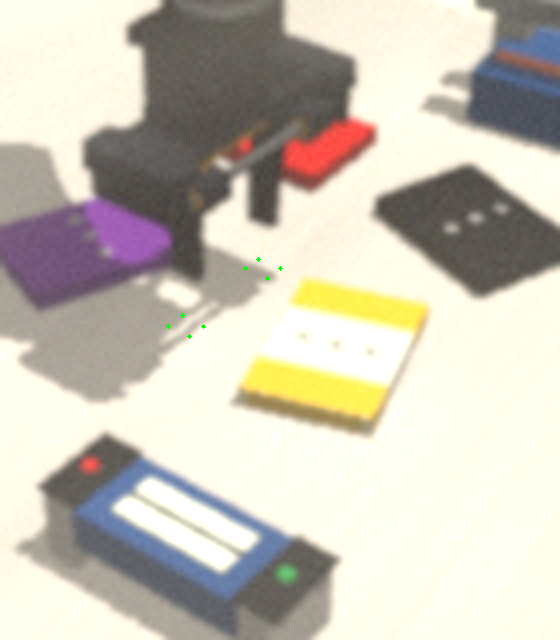

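View pics/ov_top2.png

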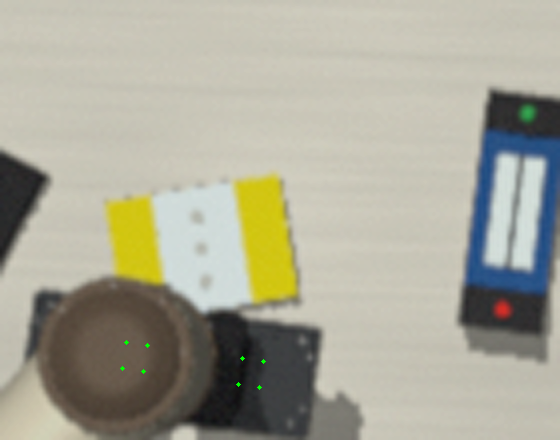

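```bash
python3 - <<'E'
from h import *
s,R,y=status(); t=s["tcp_pos"]
for n,px in(("scene",[(257.5,169.5),(275.5,155.5)]),):
    for z in(.0247,.035,.045,.05,.055): print(z,ray(n,px,z)[:,:2].round(4).tolist(), ray(n,px,z).mean(0)[:2]-t[:2])
for z in(.09,.12,.15,.2): print(z,proj("top",[t+R@np.array([0,-.095,t[2]-z])*1.0])[0].round(1),"flange axis",proj("top",[[t[0],t[1],z+.1]])[0].round(1))
c=bot.calibration("scene"); print("cam pos scene",-c["R"].T@c["t"]); c=bot.calibration("top"); print(-c["R"].T@c["t"])
E
python3 - <<'E'
import cv2
a=cv2.imread('pics/scene2.png')
cv2.imwrite('pics/z2.png',cv2.convertScaleAbs(cv2.resize(a[130:200,235:305],None,fx=8,fy=8,interpolation=cv2.INTER_NEAREST),alpha=2.2,beta=10))
E
```

```text
t 3.38 tcp [0.4097 0.2371 0.0254] b [-0.1409  0.2165] yaw 83.8 tilt [ 0.001  0.001 -1.   ] F [-0.5 -0.9 -0.3] g 70.2
0.0247 [[0.3786, 0.241], [0.3849, 0.3274]] [-0.02796516  0.04704518]
0.035 [[0.3868, 0.2292], [0.3929, 0.3142]] [-0.01989306  0.03455273]
0.045 [[0.3947, 0.2177], [0.4007, 0.3014]] [-0.01205607  0.02242414]
0.05 [[0.3986, 0.212], [0.4046, 0.295]] [-0.00813758  0.01635984]
0.055 [[0.4025, 0.2062], [0.4085, 0.2886]] [-0.00421908  0.01029555]
0.09 [259.  254.9] flange axis [220.7 249.5]
0.12 [258.5 254.8] flange axis [219.2 249.2]
0.15 [257.9 254.7] flange axis [217.7 249. ]
0.2 [257.  254.6] flange axis [215.  248.5]
cam pos scene [ 0.89442139 -0.50920273  0.67883532]
[0.38773137 0.07670814 1.49940909]
```

View pics/z2.png

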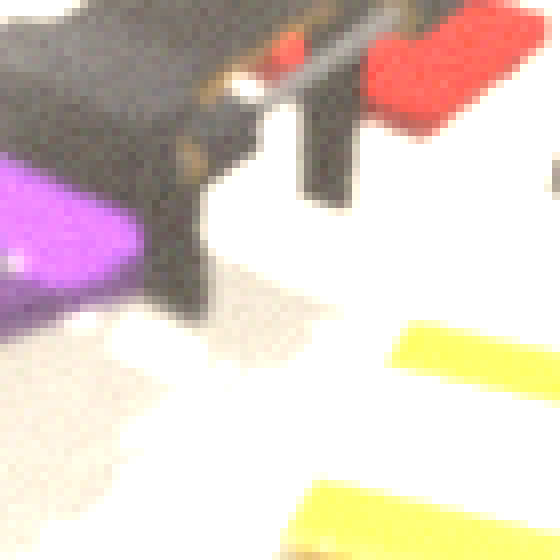

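```bash
python3 - <<'E'
import cv2,numpy as np
a=cv2.imread('pics/scene2.png');b=cv2.imread('pics/scene0.png')
r=(slice(110,210),slice(225,325))
d=cv2.absdiff(a,b)[r]
A=cv2.normalize(a[r],None,0,255,cv2.NORM_MINMAX)
cv2.imwrite('pics/z3.png',np.hstack([cv2.resize(A,(400,400),interpolation=cv2.INTER_CUBIC),cv2.resize(cv2.convertScaleAbs(d,alpha=4),(400,400),interpolation=cv2.INTER_CUBIC)]))
E
```

```text
(no output)
```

View pics/z3.png

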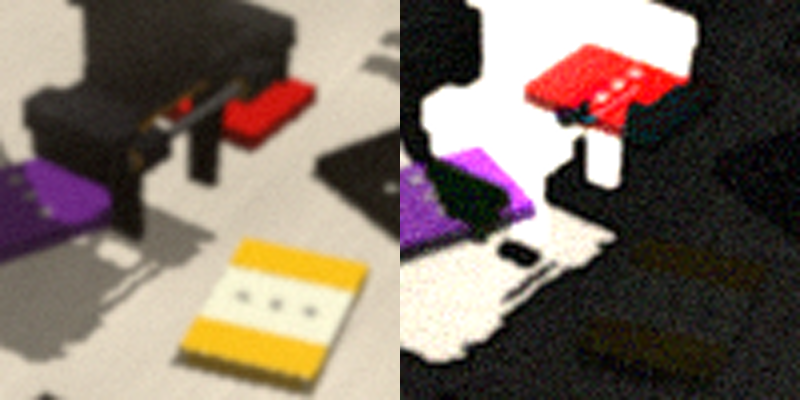

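The visible finger ends fit a height about 30 mm above the reported TCP, while the top view agrees in xy. I'll check this with a guarded descent, watching the force.

Call:
{"op": "drive_tool", "data": {"rotation": [[0,0,0],[0,0,0],[0,0,0],[0,0,0],[0,0,0]], "delta_pos": [[0,0,0.02],[0,0,0.04],[0,0,0.06],[0,0,0.08],[0,0,0.08]], "gripper": [0.61,0.61,0.61,0.61,0.61]}}

```text
clock: 3.8
tcp_pos: [0.4086, 0.2362, 0.0076]
tcp_rot: [0.054, 0.999, -0.001, -0.001]
wrist_force: [-0.5, -0.2, 0.0]
grip_width: 0.808
```

```bash
python3 ov.py 3
```

```text
t 3.8 tcp [0.4086 0.2362 0.0076] b [-0.1418  0.2154] yaw 83.78 tilt [-0.001 -0.001 -1.   ] F [-0.5 -0.2  0. ] g 70.3
```

View pics/ov_scene3.png

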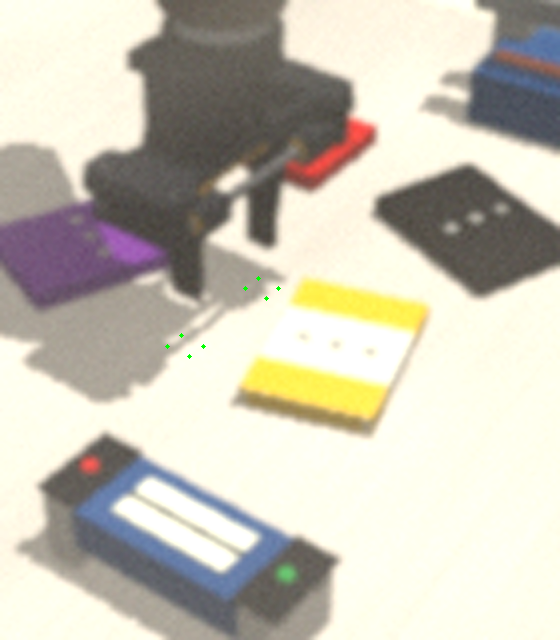

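No contact, and the tips are still visibly well above the bench. I'll go lower in small guarded steps.

Call:
{"op": "drive_tool", "data": {"rotation": [[0,0,0],[0,0,0],[0,0,0],[0,0,0]], "delta_pos": [[0,0,0.015],[0,0,0.03],[0,0,0.045],[0,0,0.045]], "gripper": [0.61,0.61,0.61,0.61]}}

```text
clock: 4.23
tcp_pos: [0.4088, 0.2363, -0.0011]
tcp_rot: [0.054, 0.999, -0.001, -0.0]
wrist_force: [0.1, -0.2, -0.6]
grip_width: 0.802
```

The reported z is below zero with no force, so the TCP does report lower than the tips really are.

Call:
{"op": "drive_tool", "data": {"rotation": [[0,0,0],[0,0,0],[0,0,0],[0,0,0],[0,0,0]], "delta_pos": [[0,0,0.015],[0,0,0.03],[0,0,0.045],[0,0,0.06],[0,0,0.06]], "gripper": [0.61,0.61,0.61,0.61,0.61]}}

```text
clock: 4.65
tcp_pos: [0.4088, 0.2363, -0.0131]
tcp_rot: [0.054, 0.999, -0.001, -0.0]
wrist_force: [0.3, -0.1, -0.1]
grip_width: 0.804
```

```bash
python3 ov.py 4; python3 - <<'E'
import cv2
a=cv2.imread('pics/scene4.png')
cv2.imwrite('pics/z4.png',cv2.convertScaleAbs(cv2.resize(a[130:200,235:305],None,fx=8,fy=8,interpolation=cv2.INTER_CUBIC),alpha=1.3,beta=10))
E
```

```text
t 4.65 tcp [ 0.4088  0.2363 -0.0131] b [-0.1417  0.2155] yaw 83.78 tilt [-0.001 -0.001 -1.   ] F [ 0.3 -0.1 -0.1] g 70.0
```

View pics/z4.png

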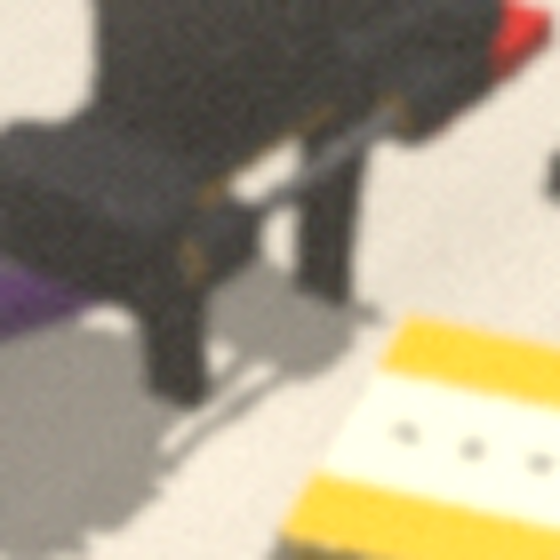

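```bash
python3 - <<'E'
from h import *
s,R,y=status(); t=s["tcp_pos"]
# bottom corner seen = nearest the camera: fingers' tool corners
for z in(-.013,.005,.01,.015,.02,.025,.03):
    P=[]
    for a,sy in (("n",-1),("f",1)):
        P+= [t+R@np.array([dx,sy*dy,0])+[0,0,z-t[2]] for dx in(-.0095,.0095) for dy in(.035,.05)]
    p=proj("scene",P); print(z,"near",p[:4].mean(0).round(1),p[:4,1].max().round(1),"far",p[4:].mean(0).round(1),p[4:,1].max().round(1))
E
```

```text
t 4.75 tcp [ 0.4091  0.2366 -0.0126] b [-0.1414  0.2159] yaw 83.79 tilt [-0. -0. -1.] F [-0.1  0.1 -0.2] g 70.2
-0.013 near [256.4 191.9] 194.6 far [275.2 177.4] 179.8
0.005 near [256.2 186.8] 189.5 far [275.2 172.3] 174.8
0.01 near [256.1 185.3] 188.0 far [275.2 170.9] 173.3
0.015 near [256.1 183.9] 186.6 far [275.2 169.5] 171.9
0.02 near [256.  182.4] 185.1 far [275.2 168. ] 170.5
0.025 near [256. 181.] 183.6 far [275.2 166.6] 169.0
0.03 near [255.9 179.5] 182.1 far [275.2 165.1] 167.6
```

Call:
{"op": "drive_tool", "data": {"rotation": [[0,0,0],[0,0,0],[0,0,0],[0,0,0],[0,0,0]], "delta_pos": [[0,0,0.015],[0,0,0.03],[0,0,0.045],[0,0,0.06],[0,0,0.06]], "gripper": [0.61,0.61,0.61,0.61,0.61]}}

```text
clock: 5.17
tcp_pos: [0.4088, 0.2363, -0.0252]
tcp_rot: [0.054, 0.999, -0.001, -0.0]
wrist_force: [-0.6, -0.2, 0.3]
grip_width: 0.804
```

Call:
{"op": "drive_tool", "data": {"rotation": [[0,0,0],[0,0,0],[0,0,0]], "delta_pos": [[0,0,0.01],[0,0,0.02],[0,0,0.02]], "gripper": [0.61,0.61,0.61]}}

```text
clock: 5.42
tcp_pos: [0.409, 0.2365, -0.0288]
tcp_rot: [0.054, 0.999, -0.0, -0.0]
wrist_force: [-0.8, -0.2, -0.0]
grip_width: 0.807
```

```bash
python3 ov.py 5; python3 - <<'E'
import cv2
a=cv2.imread('pics/scene5.png')
cv2.imwrite('pics/z5.png',cv2.convertScaleAbs(cv2.resize(a[130:200,235:305],None,fx=8,fy=8,interpolation=cv2.INTER_CUBIC),alpha=1.3,beta=10))
E
```

```text
t 5.42 tcp [ 0.409   0.2365 -0.0288] b [-0.1416  0.2158] yaw 83.78 tilt [-0. -0. -1.] F [-0.8 -0.2 -0. ] g 70.2
```

View pics/z5.png

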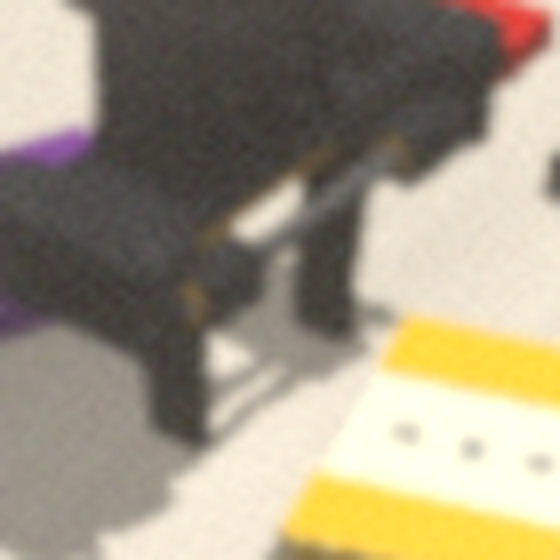

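Call:
{"op": "drive_tool", "data": {"rotation": [[0,0,0],[0,0,0],[0,0,0]], "delta_pos": [[0,0,0.01],[0,0,0.02],[0,0,0.02]], "gripper": [0.61,0.61,0.61]}}

```text
clock: 5.77
tcp_pos: [0.409, 0.2365, -0.0328]
tcp_rot: [0.054, 0.999, -0.0, -0.0]
wrist_force: [-0.2, 0.0, -0.6]
grip_width: 0.8
```

Call:
{"op": "drive_tool", "data": {"rotation": [[0,0,0],[0,0,0],[0,0,0]], "delta_pos": [[0,0,0.01],[0,0,0.015],[0,0,0.015]], "gripper": [0.61,0.61,0.61]}}

```text
clock: 6.02
tcp_pos: [0.409, 0.2365, -0.0357]
tcp_rot: [0.054, 0.999, -0.0, -0.0]
wrist_force: [-0.6, -0.1, -0.7]
grip_width: 0.804
```

```bash
python3 ov.py 6; python3 - <<'E'
import cv2
a=cv2.imread('pics/scene6.png')
cv2.imwrite('pics/z6.png',cv2.convertScaleAbs(cv2.resize(a[130:200,235:305],None,fx=8,fy=8,interpolation=cv2.INTER_CUBIC),alpha=1.3,beta=10))
E
```

```text
t 6.02 tcp [ 0.409   0.2365 -0.0357] b [-0.1415  0.2158] yaw 83.78 tilt [-0. -0. -1.] F [-0.6 -0.1 -0.7] g 69.9
```

View pics/z6.png

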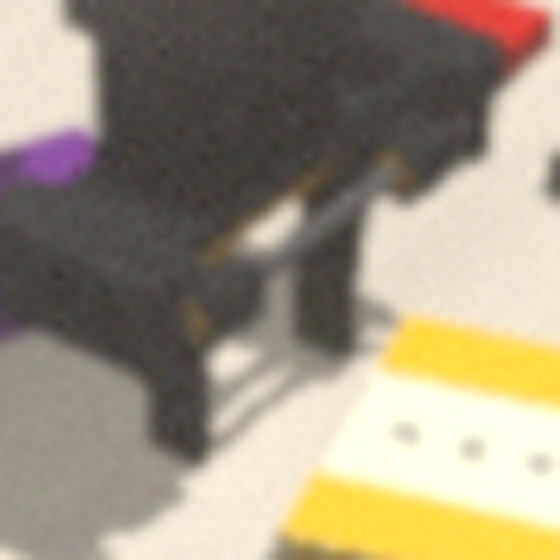

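The tips are now at about 8 mm true height, with the reported z about 43 mm too low. That is mid-height of the plate's edge. Next I push along tool −x (bridge +x), 60 mm.

Call:
{"op": "drive_tool", "data": {"rotation": [[0,0,0],[0,0,0],[0,0,0],[0,0,0],[0,0,0],[0,0,0],[0,0,0],[0,0,0],[0,0,0],[0,0,0],[0,0,0],[0,0,0]], "delta_pos": [[-0.025,0,0],[-0.05,0,0],[-0.075,0,0],[-0.1,0,0],[-0.125,0,0],[-0.15,0,0],[-0.175,0,0],[-0.2,0,0],[-0.225,0,0],[-0.25,0,0],[-0.275,0,0],[-0.3,0,0]], "gripper": [0.61,0.61,0.61,0.61,0.61,0.61,0.61,0.61,0.61,0.61,0.61,0.61]}}

```text
clock: 7.12
tcp_pos: [0.4693, 0.2301, -0.0355]
tcp_rot: [0.054, 0.999, -0.0, -0.0]
wrist_force: [-1.4, 0.2, -0.9]
grip_width: 0.805
```

```bash
python3 ov.py 7
```

```text
t 7.12 tcp [ 0.4693  0.2301 -0.0355] b [-0.0809  0.2158] yaw 83.78 tilt [-0. -0. -1.] F [-1.4  0.2 -0.9] g 70.0
```

View pics/ov_scene7.png

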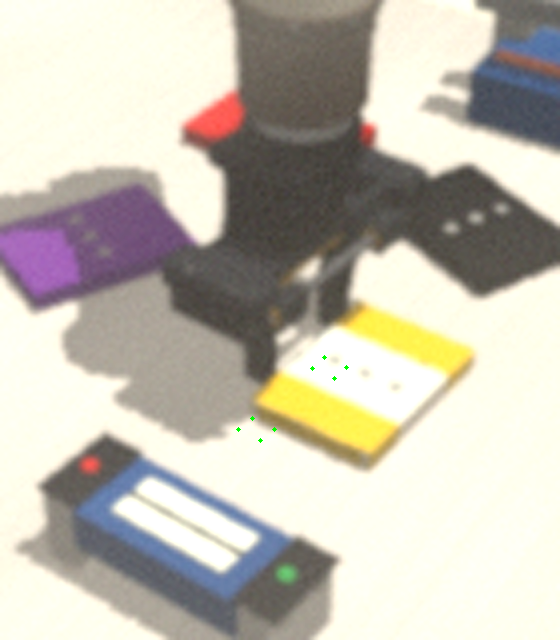

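View pics/ov_top7.png

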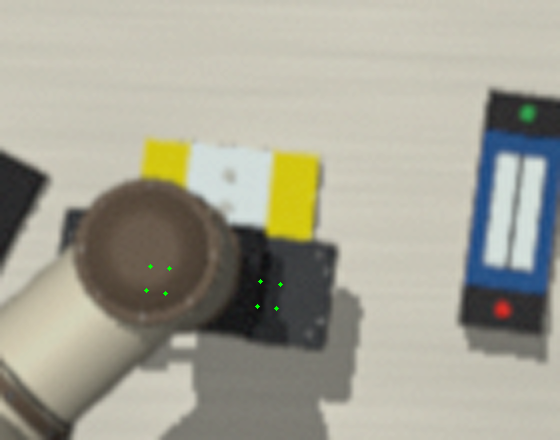

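```bash
python3 - <<'E'
from h import *
o=.5-.5/4
for n,P,B in(("top",np.array([(146,139),(321,153),(304,241)])/4.+(180,160)-o,(.5251,.0062)),("scene",np.array([(474,352),(370,466),(258,404)])/4.+(210,100)-o,(.5287,.0081))):
    p=ray(n,P,.016); 
    import h; h.BC=np.array(B)
    b=np.array([w2b(q) for q in p]); v=b[0]-b[1]; print(n,b.round(4).tolist(),"len",np.linalg.norm(v).round(4),"ang off y",np.degrees(np.arctan2(-v[0],v[1])).round(2))
E
```

```text
top [[0.0203, 0.2761], [0.0273, 0.1466], [-0.0389, 0.1499]] len 0.1297 ang off y 3.12
scene [[0.021, 0.2775], [0.0305, 0.141], [-0.0605, 0.1455]] len 0.1367 ang off y 3.97
```

Plate is nearly aligned, with about 3.5° still to go, and its centre is at about −22 mm. Push another 20 mm, slower.

Call:
{"op": "drive_tool", "data": {"rotation": [[0,0,0],[0,0,0],[0,0,0],[0,0,0],[0,0,0],[0,0,0]], "delta_pos": [[-0.02,0,0],[-0.04,0,0],[-0.06,0,0],[-0.08,0,0],[-0.1,0,0],[-0.1,0,0]], "gripper": [0.61,0.61,0.61,0.61,0.61,0.61]}}

```text
clock: 7.72
tcp_pos: [0.4897, 0.2281, -0.0354]
tcp_rot: [0.054, 0.999, 0.0, 0.0]
wrist_force: [0.5, 1.2, -0.7]
grip_width: 0.81
```

```bash
python3 ov.py 8
```

```text
t 7.72 tcp [ 0.4897  0.2281 -0.0354] b [-0.0604  0.2159] yaw 83.77 tilt [ 0.001  0.    -1.   ] F [ 0.5  1.2 -0.7] g 70.4
```

View pics/ov_scene8.png

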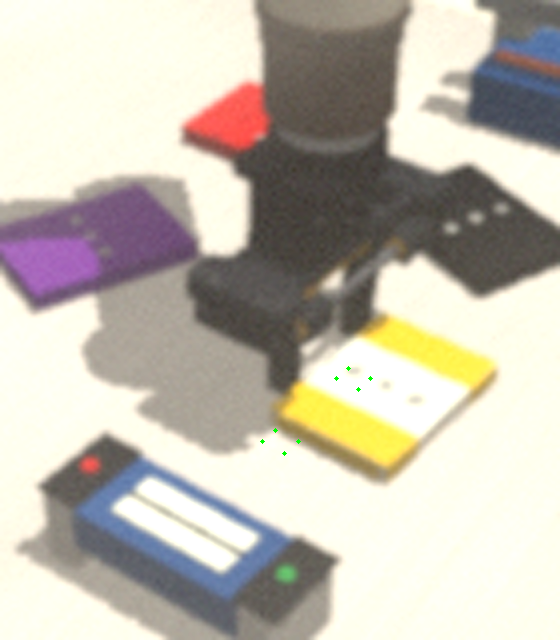

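View pics/ov_top8.png

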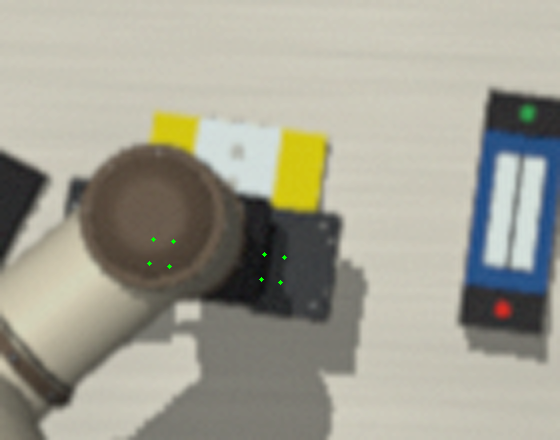

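```bash
cat > mm.py <<'E'
import h; from h import *
o=.5-.5/4
def go(T,S):
  for n,P,B in(("top",np.array(T)/4.+(180,160)-o,(.5251,.0062)),("scene",np.array(S)/4.+(210,100)-o,(.5287,.0081))):
    p=ray(n,P,.016); h.BC=np.array(B)
    b=np.array([w2b(q) for q in p]); v=b[0]-b[1]; print(n,b.round(4).tolist(),"mid",b[:2].mean(0).round(4),"len",np.linalg.norm(v).round(4),"ang off y",np.degrees(np.arctan2(-v[0],v[1])).round(2))
E
python3 -c "
from mm import *
go([(153,113),(328,134)],[(497,371),(388,480),(276,414)])"
```

```text
top [[0.0401, 0.2739], [0.042, 0.1435]] mid [0.0411 0.2087] len 0.1304 ang off y 0.83
scene [[0.0439, 0.2695], [0.0465, 0.1373], [-0.0453, 0.1447]] mid [0.0452 0.2034] len 0.1322 ang off y 1.13
```

Centre now is −1 to −5 mm. Push 3 mm more, then back off 40 mm and look with the plate in clear view.

Call:
{"op": "drive_tool", "data": {"rotation": [[0,0,0],[0,0,0],[0,0,0],[0,0,0],[0,0,0],[0,0,0],[0,0,0]], "delta_pos": [[-0.01,0,0],[-0.017,0,0],[-0.017,0,0],[0.02,0,0],[0.1,0,0],[0.25,0,0],[0.25,0,0]], "gripper": [0.61,0.61,0.61,0.61,0.61,0.61,0.61]}}

```text
clock: 8.4
tcp_pos: [0.4344, 0.2318, -0.0359]
tcp_rot: [0.054, 0.999, -0.001, -0.002]
wrist_force: [-0.7, -0.6, -0.1]
grip_width: 0.802
```

Call:
{"op": "drive_tool", "data": {"rotation": [[0,0,0],[0,0,0],[0,0,0],[0,0,0],[0,0,0]], "delta_pos": [[0,0,-0.2],[0,0,-0.4],[0,0,-0.6],[0,0,-0.75],[0,0,-0.75]], "gripper": [0.15,0.15,0.15,0.15,0.15]}}

```text
clock: 8.82
tcp_pos: [0.4429, 0.2367, 0.1217]
tcp_rot: [0.053, 0.999, 0.005, 0.006]
wrist_force: [0.8, 0.7, -0.4]
grip_width: 0.592
```

```bash
python3 ov.py 9; python3 - <<'E'
import h
from h import *
for n,roi,B in(("top",(195,175,290,240),(.5251,.0062)),("scene",(262,165,350,225),(.5287,.0081))):
    im=cv2.cvtColor(cv2.imread(f"pics/{n}9.png"),cv2.COLOR_BGR2RGB); h.BC=np.array(B)
    c=[]
    for a,ce,bx in plate(n,im,roi):
        p=ray(n,ce,.016)[0]; c.append(w2b(p)); print(n,a,w2b(p).round(4),[w2b(q).round(4).tolist() for q in ray(n,bx,.016)])
    if len(c)==2:
        v=c[0]-c[1]; v*=np.sign(v[1]); print("centre",((c[0]+c[1])/2).round(4),np.linalg.norm(v).round(4),np.degrees(np.arctan2(-v[0],v[1])).round(2))
h.BC=np.array([.527,.007])
w=b2w(0,.32); plan((w[0],w[1],.06),173.95)
E
```

```text
t 8.82 tcp [0.4429 0.2367 0.1217] b [-0.1079  0.2196] yaw 83.91 tilt [ 0.012  0.009 -1.   ] F [ 0.8  0.7 -0.4] g 51.5
top 330 [0.0009 0.2563] [[-0.0458, 0.2735], [0.0443, 0.2732], [0.0437, 0.2399], [-0.0464, 0.2404]]
top 358 [-0.0029  0.16  ] [[-0.0485, 0.1771], [0.0437, 0.1771], [0.0434, 0.1428], [-0.0487, 0.143]]
centre [-0.001   0.2081] 0.0964 -2.24
scene 260 [-0.0004  0.2596] [[-0.047, 0.2458], [-0.0584, 0.2806], [0.0424, 0.2746], [0.051, 0.2415]]
scene 398 [0.     0.1597] [[-0.0434, 0.1379], [-0.0586, 0.1813], [0.0431, 0.1797], [0.0546, 0.1383]]
centre [-2.000e-04  2.097e-01] 0.0999 0.22
t 8.92 tcp [0.4394 0.2342 0.116 ] b [-0.111   0.2167] yaw 83.8 tilt [ 0.003  0.003 -1.   ] F [ 0.2  0.1 -0.7] g 50.6
-> delta [-0.553   0.517   0.2832] rot [ 2.000e-04  1.500e-03 -5.008e-01]
```

View pics/ov_top9.png

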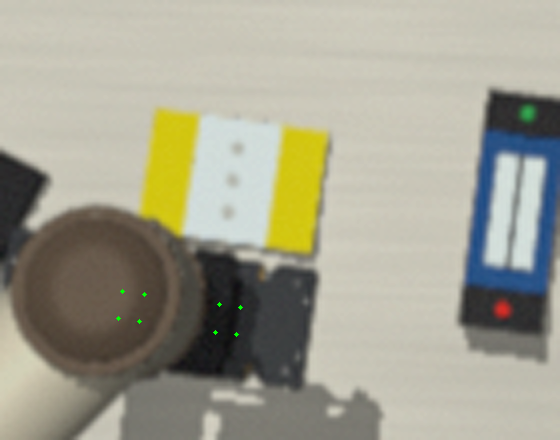

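View pics/ov_scene9.png

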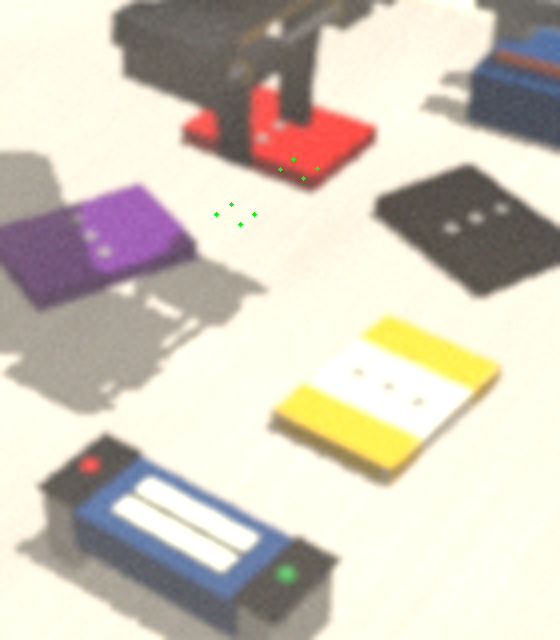

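Plate is centred (x about −1 mm) and square, with its far end at bridge y about 274 mm. Next I turn the jaws 90° and go behind the far end.

Call:
{"op": "drive_tool", "data": {"rotation": [[0,0,-0.039],[0,0,-0.078],[0,0,-0.117],[0,0,-0.156],[0,0,-0.195],[0,0,-0.234],[0,0,-0.273],[0,0,-0.312],[0,0,-0.351],[0,0,-0.39],[0,0,-0.429],[0,0,-0.468]], "delta_pos": [[-0.03,0.05,0],[-0.08,0.1,0],[-0.14,0.15,0],[-0.2,0.2,0],[-0.26,0.25,0],[-0.32,0.3,0],[-0.38,0.34,0],[-0.44,0.38,0],[-0.49,0.42,0],[-0.53,0.42,0],[-0.55,0.42,0],[-0.55,0.42,0]], "gripper": [0.15,0.15,0.15,0.15,0.15,0.15,0.15,0.15,0.15,0.15,0.15,0.15]}}

```text
clock: 9.92
tcp_pos: [0.5572, 0.3044, 0.1116]
tcp_rot: [-0.632, 0.775, -0.0, -0.002]
wrist_force: [0.3, -0.5, 0.8]
grip_width: 0.575
```

```bash
python3 - <<'E'
from h import *
w=b2w(0,.302); plan((w[0],w[1],.01),173.95)
E
```

```text
t 9.92 tcp [0.5572 0.3044 0.1116] b [-0.0013  0.2989] yaw 168.34 tilt [-0.003 -0.003 -1.   ] F [ 0.3 -0.5  0.8] g 50.0
-> delta [-0.0178 -0.0062  0.508 ] rot [ 0.0008 -0.001  -0.0312]
```

Call:
{"op": "drive_tool", "data": {"rotation": [[0,0,-0.03],[0,0,-0.031],[0,0,-0.031],[0,0,-0.031],[0,0,-0.031],[0,0,-0.031],[0,0,-0.031],[0,0,-0.031]], "delta_pos": [[-0.018,-0.006,0],[-0.018,-0.006,0.1],[-0.018,-0.006,0.2],[-0.018,-0.006,0.3],[-0.018,-0.006,0.4],[-0.018,-0.006,0.48],[-0.018,-0.006,0.51],[-0.018,-0.006,0.51]], "gripper": [0.15,0.15,0.15,0.15,0.15,0.15,0.15,0.15]}}

```text
clock: 10.58
tcp_pos: [0.5574, 0.3067, 0.009]
tcp_rot: [-0.666, 0.746, 0.0, -0.003]
wrist_force: [-1.0, -0.4, -0.3]
grip_width: 0.581
```

```bash
python3 ov.py 10;  python3 - <<'E'
from h import *
w=b2w(0,.302); plan((w[0],w[1],-.0355),173.95)
E
```

```text
t 10.58 tcp [0.5574 0.3067 0.009 ] b [-0.0014  0.3013] yaw 173.59 tilt [-0.005 -0.004 -1.   ] F [-1.  -0.4 -0.3] g 50.5
t 10.68 tcp [0.5594 0.3083 0.0122] b [0.0005 0.303 ] yaw 173.63 tilt [-0.    -0.001 -1.   ] F [-0.1 -0.7  1.2] g 50.3
-> delta [0.0048 0.0024 0.2387] rot [ 0.     -0.0002 -0.0018]
```

View pics/ov_scene10.png

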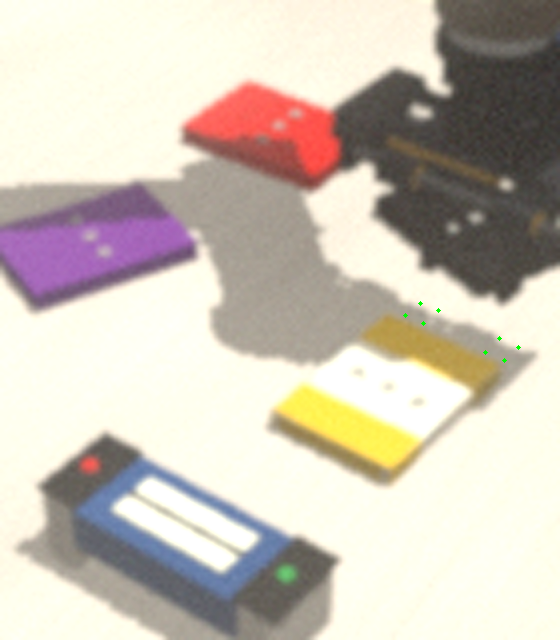

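View pics/ov_top10.png

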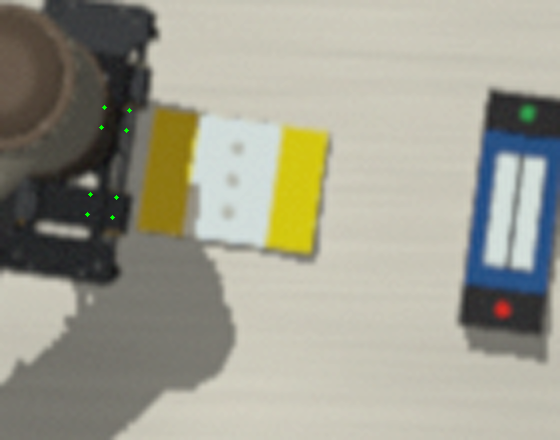

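Fingers are behind the plate's far end with the black plate clear (its corner is about 26 mm away). Descend to pushing height.

Call:
{"op": "drive_tool", "data": {"rotation": [[0,0,0],[0,0,0],[0,0,-0.002],[0,0,-0.002],[0,0,-0.002],[0,0,-0.002],[0,0,-0.002],[0,0,-0.002]], "delta_pos": [[0.004,0.002,0.05],[0.004,0.002,0.1],[0.004,0.002,0.15],[0.004,0.002,0.18],[0.004,0.002,0.21],[0.004,0.002,0.225],[0.004,0.002,0.238],[0.004,0.002,0.238]], "gripper": [0.15,0.15,0.15,0.15,0.15,0.15,0.15,0.15]}}

```text
clock: 11.35
tcp_pos: [0.5587, 0.3074, -0.0356]
tcp_rot: [-0.669, 0.743, 0.0, -0.0]
wrist_force: [0.1, -0.2, -0.1]
grip_width: 0.572
```

```bash
python3 - <<'E'
from h import *
w=b2w(0,.2); plan((w[0],w[1],-.0355),173.95)
w=b2w(0,.11); plan((w[0],w[1],-.0355),173.95)
im=bot.camera("scene")[:,:,::-1]; cv2.imwrite("pics/z11.png",cv2.convertScaleAbs(cv2.resize(im[100:240,230:400],None,fx=4,fy=4,interpolation=cv2.INTER_CUBIC),alpha=1.6,beta=15))
E
```

```text
t 11.35 tcp [ 0.5587  0.3074 -0.0356] b [-2.000e-04  3.021e-01] yaw 173.97 tilt [-0.001 -0.    -1.   ] F [ 0.1 -0.2 -0.1] g 49.8
-> delta [ 5.104e-01 -6.000e-04 -3.000e-04] rot [ 0.0002 -0.0002  0.0001]
t 11.35 tcp [ 0.5587  0.3074 -0.0356] b [-2.000e-04  3.021e-01] yaw 173.97 tilt [-0.001 -0.    -1.   ] F [ 0.1 -0.2 -0.1] g 49.8
-> delta [ 9.604e-01 -5.000e-04 -1.000e-04] rot [ 0.0002 -0.0002  0.0001]
```

View pics/z11.png

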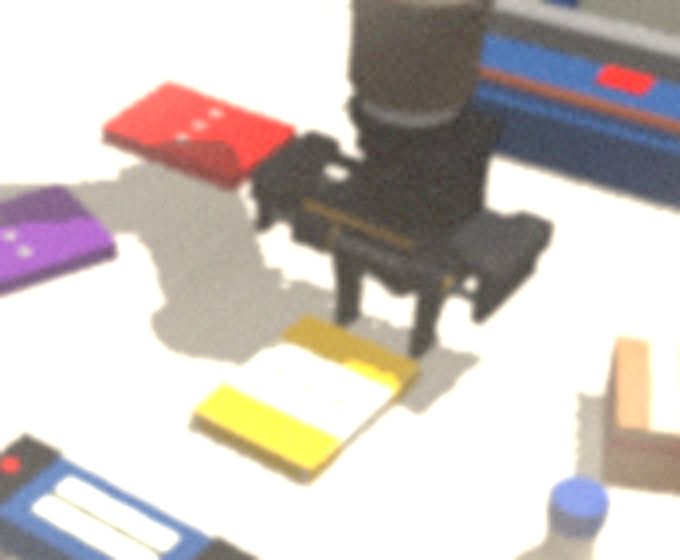

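Call:
{"op": "drive_tool", "data": {"rotation": [[0,0,0],[0,0,0],[0,0,0],[0,0,0],[0,0,0],[0,0,0],[0,0,0],[0,0,0],[0,0,0],[0,0,0],[0,0,0],[0,0,0]], "delta_pos": [[0.03,0,0],[0.06,0,0],[0.09,0,0],[0.13,0,0],[0.17,0,0],[0.21,0,0],[0.25,0,0],[0.29,0,0],[0.33,0,0],[0.37,0,0],[0.41,0,0],[0.45,0,0]], "gripper": [0.15,0.15,0.15,0.15,0.15,0.15,0.15,0.15,0.15,0.15,0.15,0.15]}}

```text
clock: 12.4
tcp_pos: [0.5498, 0.2177, -0.0347]
tcp_rot: [-0.669, 0.743, -0.0, 0.001]
wrist_force: [0.3, 2.9, 2.5]
grip_width: 0.577
```

```bash
python3 ov.py 12
```

```text
t 12.4 tcp [ 0.5498  0.2177 -0.0347] b [0.0004 0.2119] yaw 173.98 tilt [ 0.001  0.001 -1.   ] F [0.3 2.9 2.5] g 50.2
```

View pics/ov_scene12.png

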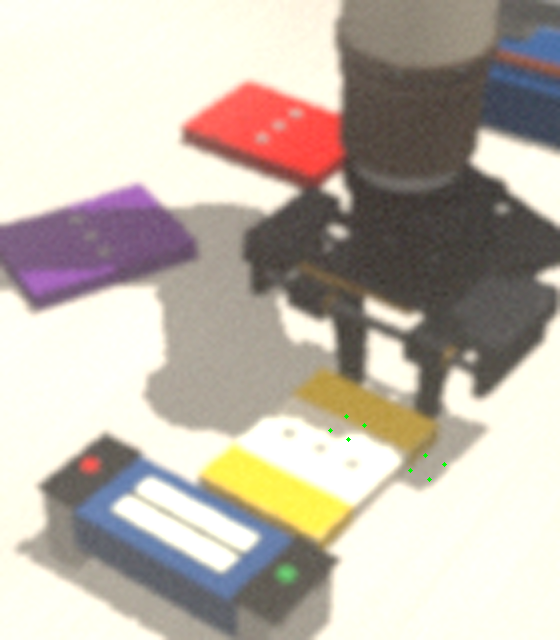

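View pics/ov_top12.png

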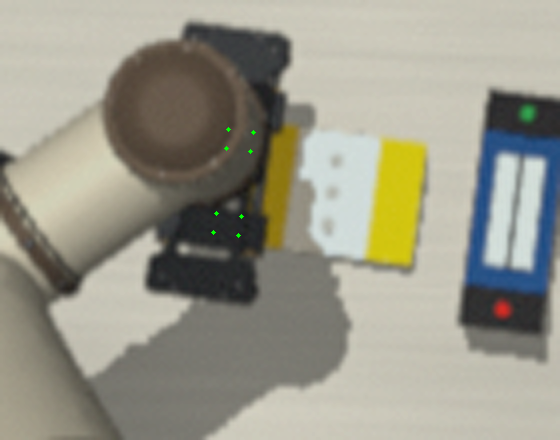

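```bash
cat > band.py <<'E'
import h,sys; from h import *
def bands(k,rois,q=0):
  for n,roi,B in(("top",rois[0],(.5251,.0062)),("scene",rois[1],(.5287,.0081))):
    im=cv2.cvtColor(cv2.imread(f"pics/{n}{k}.png"),cv2.COLOR_BGR2RGB); h.BC=np.array(B)
    for a,ce,bx in plate(n,im,roi):
        p=ray(n,ce,.016)[0]; b=np.array([w2b(q) for q in ray(n,bx,.016)]); b=b[b[:,1].argsort()]
        f=b[:2][b[:2,0].argsort()]; v=f[1]-f[0]
        print(n,a,"cen",w2b(p).round(4),"front edge",f.round(4).tolist(),"ang",np.degrees(np.arctan2(v[1],v[0])).round(2))
E
python3 -c "
from band import *
bands(12,[(268,190,292,235),(255,205,302,240)])"
```

```text
top 360 cen [-0.0016  0.0862] front edge [[-0.0475, 0.0689], [0.045, 0.0691]] ang 0.14
scene 425 cen [0.0006 0.0852] front edge [[-0.0438, 0.065], [0.0539, 0.0665]] ang 0.85
```

Centred to within about 1 mm and square. The front edge is at y = +68 mm and needs to reach −65 mm. Push 110 mm into the passage.

Call:
{"op": "drive_tool", "data": {"rotation": [[0,0,0],[0,0,0],[0,0,0],[0,0,0],[0,0,0],[0,0,0],[0,0,0],[0,0,0],[0,0,0],[0,0,0],[0,0,0],[0,0,0]], "delta_pos": [[0.02,0,0],[0.04,0,0],[0.06,0,0],[0.08,0,0],[0.1,0,0],[0.12,0,0],[0.14,0,0],[0.16,0,0],[0.18,0,0],[0.2,0,0],[0.22,0,0],[0.24,0,0]], "gripper": [0.15,0.15,0.15,0.15,0.15,0.15,0.15,0.15,0.15,0.15,0.15,0.15]}}

```text
clock: 13.5
tcp_pos: [0.5443, 0.1699, -0.0351]
tcp_rot: [-0.669, 0.743, 0.0, -0.0]
wrist_force: [0.5, 0.4, -0.3]
grip_width: 0.578
```

Call:
{"op": "drive_tool", "data": {"rotation": [[0,0,0],[0,0,0],[0,0,0],[0,0,0],[0,0,0],[0,0,0],[0,0,0],[0,0,0],[0,0,0],[0,0,0],[0,0,0],[0,0,0]], "delta_pos": [[0.02,0,0],[0.05,0,0],[0.08,0,0],[0.11,0,0],[0.14,0,0],[0.17,0,0],[0.2,0,0],[0.23,0,0],[0.26,0,0],[0.29,0,0],[0.31,0,0],[0.31,0,0]], "gripper": [0.15,0.15,0.15,0.15,0.15,0.15,0.15,0.15,0.15,0.15,0.15,0.15]}}

```text
clock: 14.5
tcp_pos: [0.5373, 0.1075, -0.0351]
tcp_rot: [-0.669, 0.744, 0.0, -0.001]
wrist_force: [0.0, 0.2, -0.7]
grip_width: 0.576
```

```bash
python3 ov.py 13
```

```text
t 14.5 tcp [ 0.5373  0.1075 -0.0351] b [-0.0003  0.101 ] yaw 173.91 tilt [-0.001 -0.001 -1.   ] F [ 0.   0.2 -0.7] g 50.1
```

View pics/ov_scene13.png

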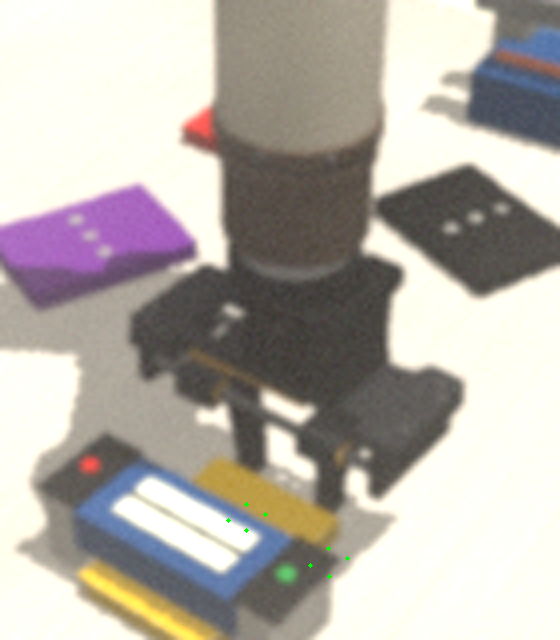

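View pics/ov_top13.png

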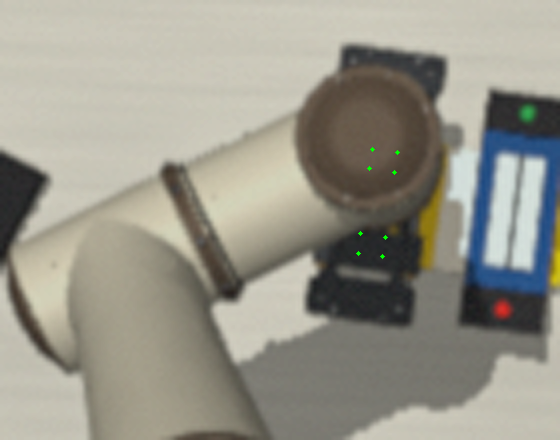

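```bash
python3 - <<'E'
from band import *
bands(13,[(308,175,340,250),(222,235,300,275)])
a=cv2.imread("pics/top13.png"); b=cv2.imread("pics/scene13.png")
cv2.imwrite("pics/z13.png",np.hstack([cv2.convertScaleAbs(cv2.resize(x,(400,500),interpolation=cv2.INTER_CUBIC),alpha=1.6,beta=15) for x in(a[170:260,275:347],b[190:290,215:295])]))
E
```

```text
top 101 cen [ 0.0004 -0.0367] front edge [[-0.0467, -0.0415], [0.0458, -0.0412]] ang 0.16
scene 295 cen [ 0.0008 -0.0335] front edge [[-0.0457, -0.0472], [0.0505, -0.0445]] ang 1.6
```

View pics/z13.png

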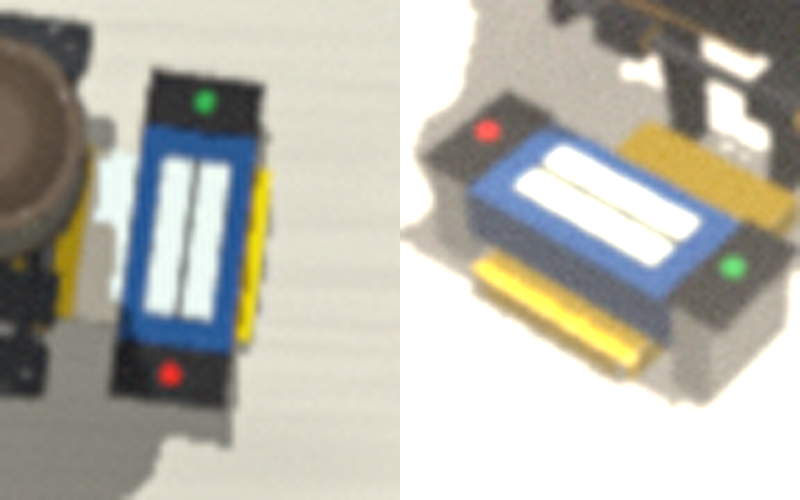

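Call:
{"op": "drive_tool", "data": {"rotation": [[0,0,0],[0,0,0],[0,0,0],[0,0,0],[0,0,0],[0,0,0],[0,0,0]], "delta_pos": [[0.015,0,0],[0.035,0,0],[0.055,0,0],[0.075,0,0],[0.09,0,0],[0.1,0,0],[0.1,0,0]], "gripper": [0.15,0.15,0.15,0.15,0.15,0.15,0.15]}}

```text
clock: 15.18
tcp_pos: [0.5356, 0.0881, -0.035]
tcp_rot: [-0.669, 0.743, 0.0, -0.0]
wrist_force: [0.4, -0.5, 1.1]
grip_width: 0.579
```

```bash
python3 ov.py 14; python3 - <<'E'
from band import *
bands(14,[(308,175,340,250),(212,235,300,285)])
a=cv2.imread("pics/top14.png"); b=cv2.imread("pics/scene14.png")
cv2.imwrite("pics/z14.png",np.hstack([cv2.convertScaleAbs(cv2.resize(x,(400,500),interpolation=cv2.INTER_CUBIC),alpha=1.6,beta=15) for x in(a[170:260,275:347],b[190:290,215:295])]))
E
```

```text
t 15.18 tcp [ 0.5356  0.0881 -0.035 ] b [-0.      0.0816] yaw 173.94 tilt [-0. -0. -1.] F [ 0.4 -0.5  1.1] g 50.3
top 305 cen [-0.0011 -0.0463] front edge [[-0.0472, -0.0608], [0.046, -0.0606]] ang 0.08
scene 567 cen [ 0.0009 -0.0435] front edge [[-0.0432, -0.065], [0.0551, -0.0635]] ang 0.86
```

View pics/z14.png

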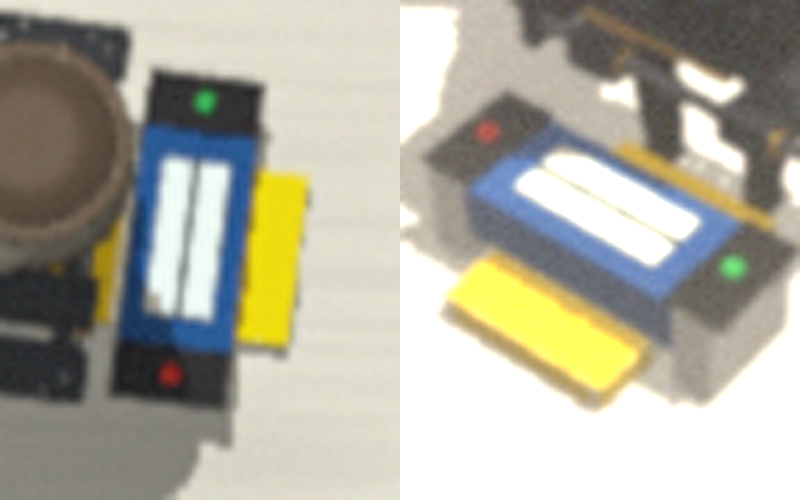

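About 3 mm short by this estimate. I'll back off and raise the arm for a clear view of both ends before the final nudge.

Call:
{"op": "drive_tool", "data": {"rotation": [[0,0,0],[0,0,0],[0,0,0],[0,0,0],[0,0,0],[0,0,0],[0,0,0],[0,0,0],[0,0,0],[0,0,0]], "delta_pos": [[-0.03,0,0],[-0.12,0,0],[-0.3,0,0],[-0.48,0,0],[-0.66,0,0],[-0.8,0,0],[-0.8,0,-0.1],[-0.8,0,-0.2],[-0.8,0,-0.2],[-0.8,0,-0.2]], "gripper": [0.15,0.15,0.15,0.15,0.15,0.15,0.15,0.15,0.15,0.15]}}

```text
clock: 16.12
tcp_pos: [0.5529, 0.2489, 0.0059]
tcp_rot: [-0.669, 0.743, -0.0, 0.001]
wrist_force: [-0.8, 0.2, -0.9]
grip_width: 0.572
```

```bash
python3 ov.py 15; python3 - <<'E'
from band import *
bands(15,[(280,175,340,250),(212,200,300,285)])
a=cv2.imread("pics/top15.png"); b=cv2.imread("pics/scene15.png")
cv2.imwrite("pics/z15.png",np.hstack([cv2.convertScaleAbs(cv2.resize(x,(400,500),interpolation=cv2.INTER_CUBIC),alpha=1.6,beta=15) for x in(a[170:260,273:345],b[190:290,215:295])]))
E
```

```text
t 16.12 tcp [0.5529 0.2489 0.0059] b [2.000e-04 2.433e-01] yaw 174.0 tilt [ 0.002  0.001 -1.   ] F [-0.8  0.2 -0.9] g 49.7
top 353 cen [-0.0014  0.0522] front edge [[-0.0476, 0.0357], [0.0453, 0.0357]] ang 0.01
top 305 cen [-0.0012 -0.0463] front edge [[-0.0476, -0.0608], [0.046, -0.0606]] ang 0.08
scene 98 cen [-0.0021  0.0669] front edge [[-0.0452, 0.0622], [0.0429, 0.0625]] ang 0.18
scene 555 cen [ 0.0009 -0.0436] front edge [[-0.0433, -0.0646], [0.0542, -0.0631]] ang 0.84
```

View pics/z15.png

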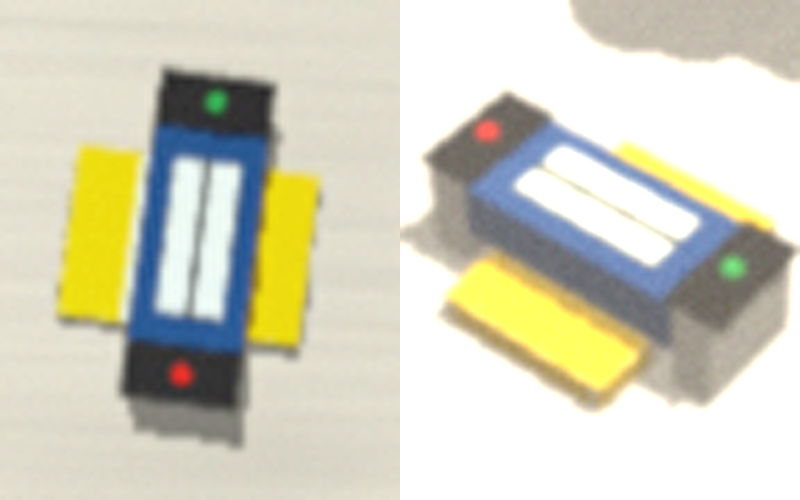

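```bash
python3 - <<'E'
import h; from h import *
from scipy.ndimage import map_coordinates, gaussian_filter1d
def edges(n,k,xs,z,y0,y1,ch,BCn):
    im=cv2.imread(f"pics/{n}{k}.png").astype(float)
    g=im.sum(2) if ch is None else im[:,:,ch]
    ys=np.arange(y0,y1,.0003); prof=0
    for x in xs:
        w=np.array([np.r_[b2w(x,y),z] for y in ys]); p=proj(n,w)
        prof=prof+map_coordinates(g,[p[:,1],p[:,0]],order=1)
    d=gaussian_filter1d(prof,5,order=1); i=np.abs(d).argmax(); return ys[i].round(4), (np.abs(d)[i]/len(xs)).round(2)
for n in("top","scene"):
    print(n)
    for k in (0,15):
        for nm,xs in(("red cap",np.linspace(-.082,-.068,8)),("green cap",np.linspace(.068,.082,8)),):
            print(k,nm,edges(n,k,xs,.058,-.05,-.015,None,0),edges(n,k,xs,.058,.015,.05,None,0))
    xs=np.linspace(-.03,.03,15)
    print("plate outer (blue ch)",edges(n,15,xs,.016,-.08,-.048,0,0),edges(n,15,xs,.016,.05,.085,0,0),edges(n,15,xs,.016,.05,.085,2,0))
    print("inner L",edges(n,15,xs,.016,.025,.048,0,0))
E
```

```text
top
0 red cap (np.float64(-0.0353), np.float64(8.18)) (np.float64(0.0297), np.float64(12.77))
0 green cap (np.float64(-0.0293), np.float64(11.47)) (np.float64(0.03), np.float64(12.12))
15 red cap (np.float64(-0.0353), np.float64(8.45)) (np.float64(0.0297), np.float64(13.23))
15 green cap (np.float64(-0.0293), np.float64(11.83)) (np.float64(0.03), np.float64(12.63))
plate outer (blue ch) (np.float64(-0.0614), np.float64(4.67)) (np.float64(0.0674), np.float64(4.66)) (np.float64(0.0665), np.float64(0.51))
inner L (np.float64(0.0355), np.float64(5.02))
scene
0 red cap (np.float64(-0.0296), np.float64(8.07)) (np.float64(0.0312), np.float64(11.28))
0 green cap (np.float64(-0.0281), np.float64(3.33)) (np.float64(0.0315), np.float64(12.6))
15 red cap (np.float64(-0.0293), np.float64(8.73)) (np.float64(0.0309), np.float64(12.12))
15 green cap (np.float64(-0.029), np.float64(3.52)) (np.float64(0.0318), np.float64(12.13))
plate outer (blue ch) (np.float64(-0.0674), np.float64(3.85)) (np.float64(0.0731), np.float64(3.83)) (np.float64(0.0626), np.float64(4.79))
inner L (np.float64(0.0304), np.float64(1.88))
```

Edge profiles in the top view put the bridge centre at 0.0 mm and the plate at +3 mm (the scene view says about +2). I'll go back and nudge 3 mm further, gently.

Call:
{"op": "drive_tool", "data": {"rotation": [[0,0,0],[0,0,0],[0,0,0],[0,0,0],[0,0,0],[0,0,0],[0,0,0],[0,0,0],[0,0,0],[0,0,0]], "delta_pos": [[0,0,0.08],[0,0,0.15],[0,0,0.2],[0,0,0.2],[0.12,0,0.2],[0.26,0,0.2],[0.4,0,0.2],[0.54,0,0.2],[0.64,0,0.2],[0.7,0,0.2]], "gripper": [0.15,0.15,0.15,0.15,0.15,0.15,0.15,0.15,0.15,0.15]}}

```text
clock: 17.05
tcp_pos: [0.5365, 0.1061, -0.0358]
tcp_rot: [-0.668, 0.744, 0.0, -0.001]
wrist_force: [-0.2, -0.1, -0.3]
grip_width: 0.576
```

```bash
python3 - <<'E'
from h import *
w=b2w(0,.0786); plan((w[0],w[1],-.035),173.95)
E
```

```text
t 17.05 tcp [ 0.5365  0.1061 -0.0358] b [-0.001   0.0995] yaw 173.84 tilt [-0.002 -0.001 -1.   ] F [-0.2 -0.1 -0.3] g 50.1
-> delta [ 0.1046 -0.0053 -0.0039] rot [ 0.0007 -0.0004 -0.0006]
```

Call:
{"op": "drive_tool", "data": {"rotation": [[0,0,0],[0,0,0],[0,0,0],[0,0,0],[0,0,0],[0,0,0],[0,0,0],[0,0,0],[0,0,0],[0,0,0],[0,0,0]], "delta_pos": [[0.02,0,0],[0.04,0,0],[0.06,0,0],[0.075,0,0],[0.085,0,0],[0.093,0,0],[0.1,0,0],[0.105,0,0],[0.11,0,0],[0.115,0,0],[0.115,0,0]], "gripper": [0.15,0.15,0.15,0.15,0.15,0.15,0.15,0.15,0.15,0.15,0.15]}}

```text
clock: 17.97
tcp_pos: [0.5357, 0.086, -0.035]
tcp_rot: [-0.669, 0.743, -0.0, 0.0]
wrist_force: [-0.3, 1.1, -0.3]
grip_width: 0.573
```

```bash
python3 -c "
from h import *
status()"
```

```text
t 17.97 tcp [ 0.5357  0.086  -0.035 ] b [0.0003 0.0795] yaw 173.98 tilt [ 0.001  0.    -1.   ] F [-0.3  1.1 -0.3] g 49.8
```

Call:
{"op": "drive_tool", "data": {"rotation": [[0,0,0],[0,0,0],[0,0,0],[0,0,0],[0,0,0],[0,0,0],[0,0,0],[0,0,0],[0,0,0],[0,0,0]], "delta_pos": [[-0.03,0,0],[-0.12,0,0],[-0.3,0,0],[-0.48,0,0],[-0.66,0,0],[-0.8,0,0],[-0.8,0,-0.1],[-0.8,0,-0.2],[-0.8,0,-0.2],[-0.8,0,-0.2]], "gripper": [0.15,0.15,0.15,0.15,0.15,0.15,0.15,0.15,0.15,0.15]}}

```text
clock: 18.8
tcp_pos: [0.5527, 0.2458, 0.0059]
tcp_rot: [-0.669, 0.743, -0.0, 0.001]
wrist_force: [0.5, 0.1, -0.0]
grip_width: 0.578
```

```bash
python3 ov.py 16; python3 - <<'E'
from band import *
bands(16,[(280,175,340,250),(212,200,300,285)])
h.BC=np.array([.527,.007])
from scipy.ndimage import map_coordinates, gaussian_filter1d
def edges(n,k,xs,z,y0,y1,ch):
    g=cv2.imread(f"pics/{n}{k}.png").astype(float)[:,:,ch]
    ys=np.arange(y0,y1,.0003); prof=0
    for x in xs:
        p=proj(n,np.array([np.r_[b2w(x,y),z] for y in ys])); prof=prof+map_coordinates(g,[p[:,1],p[:,0]],order=1)
    d=gaussian_filter1d(prof,5,order=1); return ys[np.abs(d).argmax()].round(4)
for n in("top","scene"):
  for lo,hi in((-.03,.03),(-.035,-.01),(.01,.035)):
    xs=np.linspace(lo,hi,15); print(n,edges(n,16,xs,.016,-.082,-.048,0),edges(n,16,xs,.016,.05,.085,0),edges(n,16,xs,.016,.025,.048,0))
a=cv2.imread("pics/top16.png"); b=cv2.imread("pics/scene16.png")
cv2.imwrite("pics/z16.png",np.hstack([cv2.convertScaleAbs(cv2.resize(x,(400,500),interpolation=cv2.INTER_CUBIC),alpha=1.6,beta=15) for x in(a[170:260,273:345],b[190:290,215:295])]))
E
```

```text
t 18.8 tcp [0.5527 0.2458 0.0059] b [0.0003 0.2402] yaw 174.0 tilt [ 0.002  0.001 -1.   ] F [ 0.5  0.1 -0. ] g 50.3
top 363 cen [-0.0009  0.0498] front edge [[-0.0463, 0.0324], [0.0454, 0.0331]] ang 0.46
top 324 cen [-0.0006 -0.0471] front edge [[-0.0468, -0.0626], [0.046, -0.0625]] ang 0.08
scene 75 cen [-0.0016  0.0658] front edge [[-0.045, 0.0615], [0.0428, 0.063]] ang 0.94
scene 552 cen [ 0.0011 -0.0458] front edge [[-0.0436, -0.0664], [0.0546, -0.0648]] ang 0.89
top -0.0634 0.0653 0.0337
top -0.0631 0.0653 0.0334
top -0.0637 0.0653 0.0337
scene -0.0694 0.0713 0.0307
scene -0.0697 0.0713 0.0307
scene -0.0697 0.071 0.0367
```

View pics/z16.png

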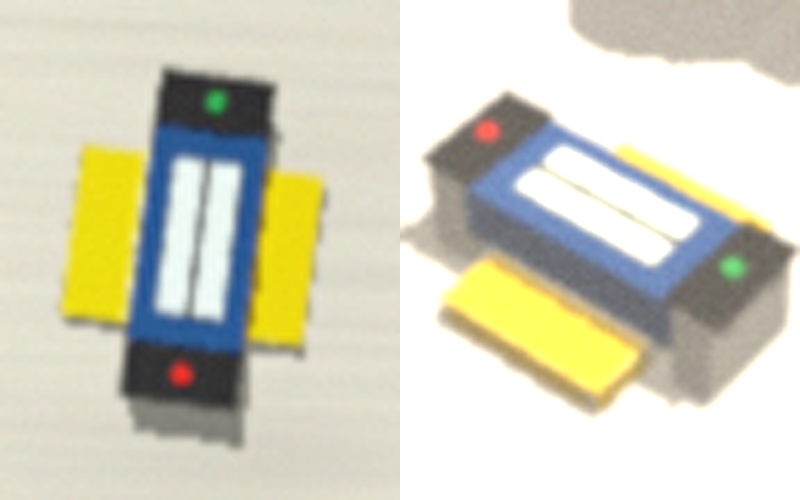

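The top view puts the plate centre at +1 mm (scene about 0) and square, with no white left showing. Last, a check of the bystanders against the first picture before hand-in.

```bash
python3 - <<'E'
from h import *
a=cv2.imread("pics/top0.png");b=cv2.imread("pics/top16.png")
d=cv2.GaussianBlur(cv2.absdiff(a,b),(5,5),0)
cv2.imwrite("pics/diff.png",np.hstack([cv2.resize(b,(400,300)),cv2.resize(cv2.convertScaleAbs(d,alpha=4),(400,300))]))
E
```

```text
(no output)
```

View pics/diff.png

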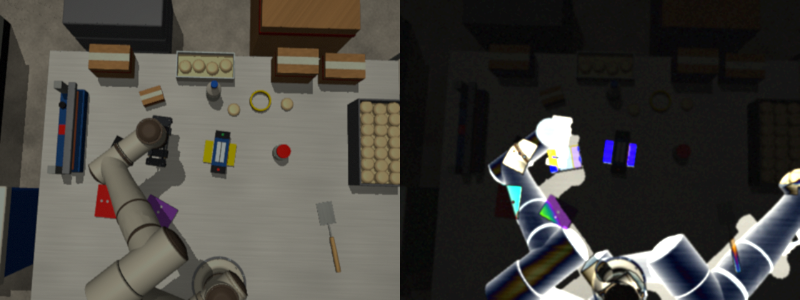

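```bash
python3 -c "
from workcell import bot
print(bot.job_done())"
```

```text
the job is handed in; nothing more can be done
None
```

The plate is under the bridge, square and midway between the legs, with only its yellow ends showing. I handed the job in at about 19 s.

I squared and centred it with a two-finger push on its long side. Then I pushed its far end into the passage in steps, nudged it 3 mm further after a clear look, and backed off about 160 mm.

**Last checks:**
- **Position along the passage:** the top view puts the plate centre about +1 mm from the middle, and the scene view about 0.
- **Position across and squareness:** about ±1 mm between the legs, and square to within about 1°.
- **Forces:** wrist force readings stayed under about 4 N.
- **Bystanders:** comparing first and last top views shows no bystander moved. The arm and its shadow covered the purple and black plates and part of the red one in the last view. They looked unmoved in the earlier pictures.

**What disagreed:**
- **Fingertip height:** the reported TCP height read about 43 mm lower than the fingertips really were. I found this from the images and a careful force-watched descent, and set the pushing height from the pictures.
- **Cameras:** the two cameras differed by 3–4 mm in absolute position, so I measured the plate relative to the bridge within each view.

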